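Set the focus-distance stop of a laser handpiece bench with its setting block

ROBOT

A 6-joint arm with a two-finger parallel gripper is mounted at the origin on the work surface. World frame = base frame: x ahead of the robot, y to its left, z up, the work surface at z = 0. Lengths are in mm, angles in degrees, forces in N, time in s.
With the tool pointing down it reaches from about 275 to 750 mm from the base axis. Payload 10.2 kg.
Tool frame: the origin (TCP) lies on the centre line of the jaws, within the pads' length; the fingertips stand 17 mm ahead of it and the grasp point (between the pads) lies 2 mm behind it (r.nose_length is the distance from the TCP to the fingertips, in mm); z points along the fingers, y is the line along which they close (so a half turn about z gives the same grasp; the last joint's range is limited). The gripper opens to 85 mm and grips with 20 to 120 N. Pads are 22 mm wide; open, the fingers measure 114 mm over their backs; the gripper's body (76 mm by 85 mm) begins 54 mm behind the grasp point. The pads swing forward as they close: fully open they stand 13 mm farther back than shut.
Start: joints at [-86.368, 17.928, 85.812, -0, 76.261, -12.8], TCP at [148.501, -503.566, 248.294] pointing down, gripper open.
Joint ranges: [-168.41, 168.41], [-55.51, 124.54], [10.69, 146.95], [-70.63, 250.63], [1, 178], [-165.06, 165.06]. Speed limits (degrees/s): [136.94, 136.94, 172.46, 180, 180, 180].

INTERFACE

Orientations are given as [roll, pitch, yaw] about the fixed x, y, z axes, in that order (R = Rz(yaw) Ry(pitch) Rx(roll)).
In Python, from rig import r, viewer, ticket gives the robot as it stands. The module is installed in compiled form; this text tells all that it offers.
- The arm moves only by the tool apply_moves, never from a script. Its argument "targets" is a list of rows, each a list of 3 entries, a list of its own where there are three numbers: the turn, a rotation vector about the tool's x, y, z in degrees, then the shift along the tool's x, y, z in m, then the finger opening in m, from 0 to 0.0854. In form: [[[rx, ry, rz], [tx, ty, tz], claw], ...]. A call has 1 to 8 rows; each row shifts and turns the commanded pose from where the row before left it, along the tool's axes as they then stand; what a row does not reach is not made up. A row lasts 1/12 s, in which the tool goes at most 41.7 mm and 7.16 degrees, less where a joint would pass 70% of its speed; a pose out of reach is approached as far as the arm can. A call with a gripper value outside its range is refused whole. The fingers move at their own pace and stop on an object; the grip force is fixed at half the most. Time passes only in rows, so rows that do not move let the fingers close. It gives the time, the measured TCP pose, the force, the opening and the grip force at its end, in the units of the state.
- r.get_state(): the state, without advancing time (a new reading comes with each control period).
- viewer.get_image(name): name is "scene" or "top" or "wrist"; returns (picture, depth): 400x640x3 uint8, blue, green, red; 400x640 float32, mm along the optical axis (not along the pixel's ray), 0 where there is no reading.
- viewer.camera_model(name): a dict with "K" (3x3 intrinsics, pixels), "pose" (4x4, takes a point from camera to world coordinates); the wrist camera has in their place "mount" (4x4, takes a point from camera to tool coordinates, whose origin is the TCP and whose axes are the flange's). Camera axes: x right, y up, looking along -z (the intrinsics and any distortion apply to the point x, -y, -z); pixel columns grow to the right and rows downward; lengths in mm; the calibration is good to about 2 mm. A picture is of the moment at which its call begins: read the wrist's pose just before it. camera_model takes no time and is no camera call.
- ticket.sign_off(): hands the job in; it is judged then, once.
The state is a dict: "time": time; "q": joint angles; "qvel": joint speeds; "effort": joint torques, N m; "tcp_pos": TCP position; "tcp_rot": TCP orientation; "contact_force": force on the tool from outside, world axes, zero at the start; "torque": the same for the moment, N m; "finger_gap": opening from 0.0 (shut) to 1.0 (fully open); "grasp_force": force on a finger pad.
Only numpy, scipy, OpenCV 4.12 (cv2) and the standard library are available. Lean on these libraries where they do the work, as an engineer would, in place of code of your own. Each camera call takes 0.05 s, during which the arm holds its last target. There are 200 camera calls.

TASK

Take the driver from its stand and use it to turn the stop screw clockwise until the screw's sprung foot just drags on the steel setting block beneath it: a light, definite pressure (about 8 N, well under 15 N), never jammed. Put the driver back upright in its stand, then prove the setting by sliding the block about 2 cm along its guide, either way, under the foot, and let go, leaving it there with the foot still bearing on it. Turn the screw only with the driver (fingers off the bracket and the screw) and leave everything else where it is.

Things in the scene. Friction and masses are not known exactly. Their poses are not given: they have to be found in the camera images.
- bed: Fixed aluminium base plate, 200 x 170 x 10 mm, of the setting fixture. Origin on its underside (table level), on the guide's centre line; x runs along the guide, away from the robot. Two steel rails (170 mm long, 6 mm wide, tops 20 mm above the table) form a guide 33 mm wide. The stop screw's axis crosses the guide's centre line 35 mm to +x of the origin.
- bracket: Grey fixed bracket on the bed: a 28 x 26 mm post 60 mm to +y of the guide's centre line and an arm 28 mm wide, 18 mm thick across the guide, top 72 mm above the table. Carries the stop screw and its foot. Origin on the screw's axis, 10 mm above the table (bed plate's top); axes as the bed's.
- foot_axis (a point): Fixed point on the screw's axis at the block's top (26 mm above the table), where the foot will touch. The foot is a black rubber disc, 26 mm across, under the screw, the only part that meets the block. The gap to the block is 0.5 to 3.9 mm at the start; the foot's length differs every time and is not reported, so no pose tells when it touches: feel it by the turning torque or the drag.
- slot (a point): Mouth of the slot in the top face of the stop screw's square steel head (26 x 26 x 12 mm, top about 91 mm above the table), on the screw's axis. The slot is a blind pocket 16 mm long (this frame's x), 5 mm wide, 8 mm deep, its mouth chamfered 2 mm. Turns and sinks with the screw. The blade has about 0.15 rad of play each way in it. Press down only lightly.
- screw: The stop screw: clockwise from above lowers the foot, 3.2 mm per radian. It stays where left; steady turning friction reads 0.06 to 0.07 N m at the wrist, and each newton of foot pressure adds about 0.007 N m. The foot is sprung, 12 N per mm: pressure grows about 38 N per radian after touching (8 N: 0.2 rad past touch). In all 0.4 to 1.6 rad of turn is needed. Origin on its axis, 81 mm below the slot; axes as the slot's.
- block_post (a point): Point on the axis of the setting block's upright square steel grip post (14 x 14 mm, 40 mm tall), 22 mm above the block's top face, 18 mm below the post's top, 48 mm above the table. The post stands on the block's end nearer the robot, 60 mm to -x of the block's centre. Pinch it from above across the guide (along y). Axes as the block's.
- block: The setting block: steel bar 150 mm long (x), 30 mm wide (y), 16 mm high, about 0.4 kg, loose in the guide on the bed plate (underside 10 mm above the table). Origin at the centre of its underside. It can slide 30 mm either way with the foot still over it. Sliding it takes 2 to 3 N when free, roughly 10 to 15 N under a foot pressure of 8 N.
- driver_grip (a point): Centre of the driver's square black handle (26 x 26 mm, 65 mm long, upright, centre 92.5 mm above the blade's tip). The driver stands with its handle's underside on the stand's top. 120 g.
- driver_tip (a point): Tip of the driver's flat steel blade, on the driver's axis: 12.5 mm wide along this frame's x, 3 mm thick along y, 12 mm long, below a 10 mm round shaft that runs to the handle's underside 60 mm above the tip. Axes are those of the driver; the handle's faces look along x and y; z points up from the tip to the handle.
- stand_hole (a point): Centre of the square hole (19 x 19 mm, 64 mm deep) in the top face of the driver's white plastic stand, a fixed block 60 x 60 mm, 70 mm high. The driver hangs in it with the handle's underside on the top face and the tip 10 mm above the table.
- gel: Bystander: clear gel bottle, 54 mm across, 130 mm high. Origin: centre of underside.
- cone: Bystander: aluminium handpiece tip, a small cone 32 mm across and 40 mm high, standing on the bed plate. Origin: centre of underside.
- jar: Bystander: amber jar, 68 mm across, 55 mm high. Origin: centre of underside.
- spacer: Bystander: small plain steel spacer, 50 x 25 x 12 mm, lying on the table (not the setting block). Origin: centre of underside.
Mind the look-alikes: they are no part of the job. Leave any blue look-alike of the block alone.

How it is judged:
By the outcome, as a careful person would: the job done as asked, in the order asked, and still so for the second after the job is handed in, with the robot touching nothing.
It also fails if it takes over 72 s, if anything falls off the work surface, if the arm or the gripper's body presses on something with over 40 N, if the wrist force passes 120 N, or if a joint passes its speed limit or range.

## Working session

There is one attempt and no reset: what is moved stays moved. The work goes in short steps, Python scripts to look and compute and a tool call to move; the robot and the scene stay as the last step left them, time stands still between calls to the robot, and variables do not carry over. Pictures are saved under pics/ and viewed, at most 10 in all, crops included, and the job is handed in when it is done.

Besides the shell and the picture viewer there is one more tool, called after "Call:" as name([rows], argument=value, ...), one row to a line, values as JSON. apply_moves: Moves the arm, as the interface text tells. Its arguments: {"type":"object","properties":{"targets":{"type":"array","items":{"type":"array"}}},"required":["targets"]}

```bash
mkdir -p pics; cat > h.py <<'E'
import numpy as np, cv2
from rig import r, viewer, ticket
from scipy.spatial.transform import Rotation as R
def tool():
    s=r.get_state(); T=np.eye(4); T[:3,:3]=R.from_euler('xyz',s['tcp_rot'],degrees=True).as_matrix(); T[:3,3]=s['tcp_pos']; return T
def cam(n):
    m=viewer.camera_model(n); return np.array(m['K']),(np.array(m['pose']) if 'pose' in m else tool()@np.array(m['mount'])),m
def ray(n,u,v,M=None):
    K,P,m=M or cam(n); d=np.array(m.get('dist',m.get('distortion',[0,0,0,0,0.])),float).ravel()
    p=cv2.undistortPoints(np.array([[[u,v]]],float),K,d)[0,0]
    return P[:3,3],P[:3,:3]@np.array([p[0],-p[1],-1])
def onz(n,u,v,z,M=None):
    o,d=ray(n,u,v,M); return o+d*(z-o[2])/d[2]
def pts(n,dep,M=None):
    K,P,m=M or cam(n); v,u=np.mgrid[:400,:640]; 
    c=np.stack([(u-K[0,2])/K[0,0]*dep,-(v-K[1,2])/K[1,1]*dep,-dep],-1)
    return c@P[:3,:3].T+P[:3,3]
E
python3 - <<'E'
from h import *
print(r.get_state())
for n in ["scene","top"]:
    M=cam(n); print(M)
    i,d=viewer.get_image(n); cv2.imwrite(f'pics/{n}0.png',i); np.save(n+'0.npy',d)
print(viewer.camera_model("wrist"))
E
```

```text
{'time': 0.0, 'q': array([-8.63670845e+01,  1.79597392e+01,  8.58559164e+01,  1.30304907e-03,
        7.62610203e+01, -1.28016276e+01]), 'qvel': array([ 0.00152748, -0.06649718,  0.05390014,  0.0587128 ,  0.09921633,
        0.03131272]), 'effort': array([-1.59935455e-03, -4.12271726e+01, -2.59742099e+01, -2.22879416e-04,
        4.19664822e-03, -1.36060882e-05]), 'tcp_pos': array([ 148.49496894, -503.30428832,  247.71990037]), 'tcp_rot': array([-1.79925510e+02, -1.82234532e-02,  1.64342210e+01]), 'contact_force': array([-0.19929792, -0.42464398, -1.23035598]), 'torque': array([0.01566007, 0.02161365, 0.03637477]), 'grasp_force': 0.0, 'finger_gap': 1.0000425981348573}
(array([[411.94261222,   0.        , 320.91370438],
       [  0.        , 411.94261222, 194.55991629],
       [  0.        ,   0.        ,   1.        ]]), array([[ 6.61888866e-01, -4.44490169e-01,  6.03598888e-01,
         1.14329742e+03],
       [ 7.49348976e-01,  4.13265767e-01, -5.17385270e-01,
        -5.73459692e+02],
       [-1.94740917e-02,  7.94757759e-01,  6.06614263e-01,
         7.57908445e+02],
       [ 0.0
[... 1408 characters left out ...]
.85137344e+00],
       [-3.47007921e-03,  2.08784482e-01,  9.77955520e-01,
         1.50596010e+03],
       [ 0.00000000e+00,  0.00000000e+00,  0.00000000e+00,
         1.00000000e+00]])})
{'K': array([[354.20897984,   0.        , 315.60754042],
       [  0.        , 354.20897984, 195.7264095 ],
       [  0.        ,   0.        ,   1.        ]]), 'mount': array([[-9.46676951e-05,  9.54894163e-01,  2.96946339e-01,
         7.48515221e+01],
       [ 9.99998505e-01,  6.03107910e-04, -1.62061829e-03,
         3.66702650e-02],
       [-1.72660964e-03,  2.96945742e-01, -9.54892793e-01,
        -1.26679969e+02],
       [ 0.00000000e+00,  0.00000000e+00,  0.00000000e+00,
         1.00000000e+00]])}
```

View pics/scene0.png

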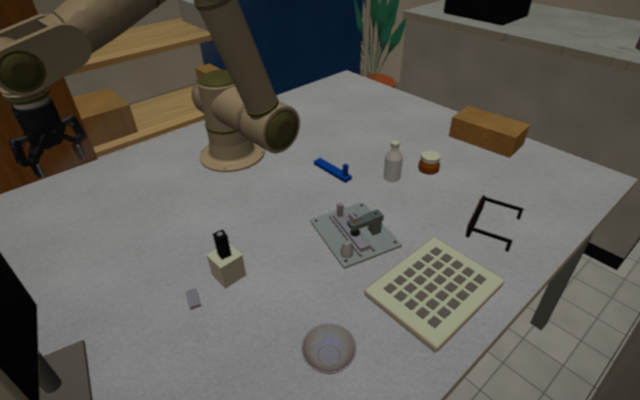

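View pics/top0.png

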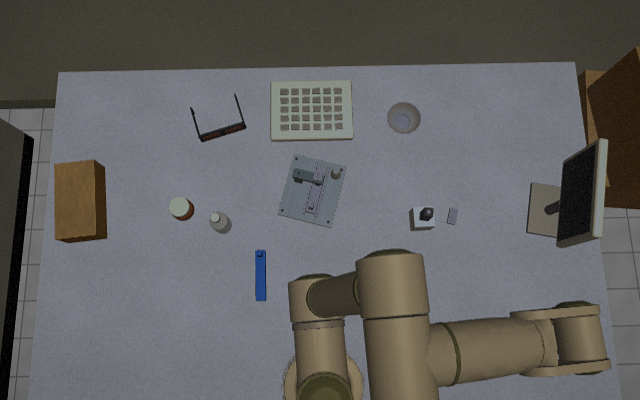

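The scene view has the driver in its white stand at (225,262) and the bed with the bracket at (357,233). The blue look-alike block is at (333,168). In the top view the stand is at (423,216), the bed at (313,190) and the bracket arm at (308,176).

```bash
python3 - <<'E'
from h import *
for n in ["top","scene"]:
    i=cv2.imread(f'pics/{n}0.png'); d=np.load(n+'0.npy'); P=pts(n,d); 
    z=P[...,2]
    def reg(name,m):
        q=P[m]; 
        if len(q)<8: print(n,name,len(q));return
        print(n,name,len(q),q.mean(0).round(1),cv2.minAreaRect(q[:,:2].astype(np.float32)))
    if n=="top":
        ij=np.zeros(z.shape,bool); ij[140:240,260:470]=1
    else:
        ij=np.zeros(z.shape,bool); ij[195:290,195:405]=1
    hsv=cv2.cvtColor(i,cv2.COLOR_BGR2HSV)
    st=ij&(P[...,1]<-100); bd=ij&(P[...,1]>-100)
    reg('handle',st&(z>125)&(z<145)); reg('standtop',st&(z>62)&(z<78)&(hsv[...,2]>120))
    reg('bed',bd&(z>5)&(z<14)); reg('arm',bd&(z>67)&(z<77)); reg('head',bd&(z>84)&(z<98)); reg('post',bd&(z>58)&(z<66))
E
```

```text
top handle 91 [ 477.8 -302.1  133.8] ((478.3172302246094, -302.9134521484375), (25.160127639770508, 26.87472152709961), 84.05673217773438)
top standtop 236 [ 473.  -299.2   69. ] ((478.494384765625, -304.7001647949219), (60.1380729675293, 59.494651794433594), 2.6464014053344727)
top bed 2272 [575.3  29.7   9. ] ((584.83154296875, 41.890594482421875), (320.17803955078125, 282.6280822753906), 0.046667780727148056)
top arm 177 [607.6  43.5  70.6] ((574.0228881835938, 44.162681579589844), (92.1384048461914, 100.62460327148438), 72.2664794921875)
top head 71 [600.5   4.2  90.1] ((600.4630737304688, 4.507194519042969), (25.828365325927734, 27.331636428833008), 77.6500015258789)
top post 59 [582.9  35.2  63.4] ((584.057861328125, 23.262771606445312), (127.47940063476562, 75.21319580078125), 26.567630767822266)
scene handle 133 [ 480.8 -305.9  133.5] ((477.3344421386719, -304.86370849609375), (26.709714889526367, 27.94239616394043), 85.43099212646484)
scene standtop 294 [ 483.2 -309.3   70.2] ((477.00958251953125, -304.56915283203125), (62.712162017822266, 60.083412170410156), 2.5359156131744385)
scene bed 1920 [592.    6.8  10.3] ((526.4933471679688, 62.51118469238281), (235.49839782714844, 327.2499694824219), 76.86095428466797)
scene arm 241 [610.   33.5  70.7] ((574.9537963867188, 42.17618179321289), (94.43428802490234, 100.53772735595703), 72.60214233398438)
scene head 96 [600.6   1.4  90.3] ((599.6122436523438, 2.614778518676758), (27.039066314697266, 30.01426887512207), 80.15081024169922)
scene post 108 [596.1  21.7  62.2] ((581.9920654296875, 15.646228790283203), (129.87205505371094, 75.31631469726562), 18.575063705444336)
```

Call:
apply_moves([
  [[0, 0, 7.1], [0, 0, 0], 0.0854],
  [[0, 0, 7.1], [0, 0, 0], 0.0854],
  [[0, 0, 7.1], [0.02, -0.015, 0], 0.0854],
  [[0, 0, 0], [0.03, -0.022, 0], 0.0854],
  [[0, 0, 0], [0.033, -0.024, 0], 0.0854],
  [[0, 0, 0], [0.033, -0.024, 0], 0.0854],
  [[0, 0, 0], [0.033, -0.024, 0], 0.0854],
  [[0, 0, 0], [0.033, -0.024, 0], 0.0854],
])

```text
time: 0.77
tcp_pos: [340.7, -382.5, 248.2]
tcp_rot: [-180.0, 0.0, -4.9]
contact_force: [1.2, -0.7, -0.1]
finger_gap: 0.996
grasp_force: 0.0
```

Call:
apply_moves([
  [[0, 0, 0], [0.033, -0.024, 0], 0.0854],
  [[0, 0, 0], [0.033, -0.024, 0], 0.0854],
  [[0, 0, 0], [0.033, -0.024, 0], 0.0854],
  [[0, 0, 0], [0.03, -0.022, 0], 0.0854],
  [[0, 0, 0], [0, 0, 0], 0.0854],
  [[0, 0, 0], [0, 0, 0], 0.0854],
])

```text
time: 1.27
tcp_pos: [476.8, -300.0, 247.6]
tcp_rot: [-180.0, 0.1, -4.7]
contact_force: [-1.2, -0.0, -0.5]
finger_gap: 0.997
grasp_force: 0.0
```

```bash
cat >> h.py <<'E'
def wsnap(tag):
    M=cam("wrist"); i,d=viewer.get_image("wrist"); cv2.imwrite(f'pics/{tag}.png',i); np.savez(tag+'.npz',d=d,P=M[1]); return M,i,d
def st():
    s=r.get_state(); print({k:np.round(s[k],3).tolist() for k in ['time','tcp_pos','tcp_rot','contact_force','torque','finger_gap','grasp_force']})
E
python3 - <<'E'
from h import *
st(); M,i,d=wsnap('w1'); P=pts("wrist",d,M); z=P[...,2]; near=(np.hypot(P[...,0]-478,P[...,1]+304)<60)
for nm,m in (('handle',near&(z>128)&(z<142)),('stand',near&(z>64)&(z<76))):
    q=P[m]; print(nm,len(q),np.median(q,0).round(1),cv2.minAreaRect(q[:,:2].astype(np.float32)))
E
```

```text
{'time': 1.267, 'tcp_pos': [476.775, -300.037, 247.646], 'tcp_rot': [-179.966, 0.054, -4.692], 'contact_force': [-1.226, -0.049, -0.463], 'torque': [-0.067, -0.039, -0.073], 'finger_gap': 0.997, 'grasp_force': 0.0}
handle 1341 [ 478.6 -305.   136. ] ((477.14617919921875, -304.89556884765625), (25.928916931152344, 26.30746078491211), 83.04984283447266)
stand 2971 [ 488.8 -306.6   71. ] ((476.4150390625, -305.3231506347656), (60.57197570800781, 59.986568450927734), 1.6035696268081665)
```

View pics/w1.png

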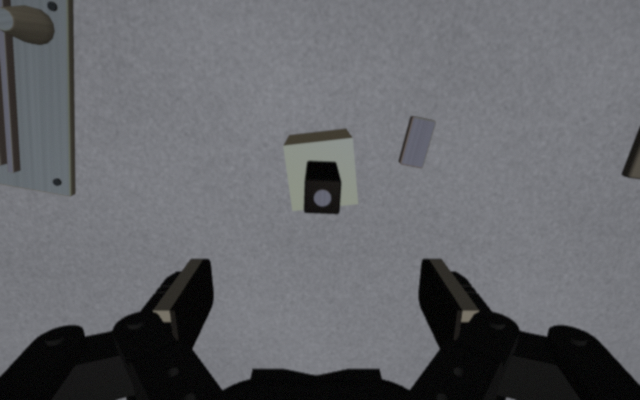

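The wrist view shows the driver handle centred at (322,187) on the white stand, with the spacer at (417,142) and the bed's edge at upper left. Next I line up with the handle, descend and grip.

Call:
apply_moves([
  [[0, 0, 2.2], [0.0012, 0.0049, 0], 0.0854],
  [[0, 0, 0], [0, 0, 0.036], 0.0854],
  [[0, 0, 0], [0, 0, 0.036], 0.0854],
  [[0, 0, 0], [0, 0, 0.036], 0.0854],
  [[0, 0, 0], [0, 0, 0.036], 0.0854],
  [[0, 0, 0], [0, 0, 0], 0.0854],
  [[0, 0, 0], [0, 0, 0], 0.02],
  [[0, 0, 0], [0, 0, 0], 0.02],
])

```text
time: 1.98
tcp_pos: [476.9, -307.6, 106.6]
tcp_rot: [179.9, -0.1, -7.1]
contact_force: [0.2, -0.9, 1.4]
finger_gap: 0.746
grasp_force: 0.0
```

Call:
apply_moves([
  [[0, 0, 0], [0, 0, 0], 0.01],
  [[0, 0, 0], [0, 0, 0], 0.01],
  [[0, 0, 0], [0, 0, 0], 0.01],
  [[0, 0, 0], [0, 0, 0], 0.01],
  [[0, 0, 0], [0, 0, 0], 0.01],
  [[0, 0, 0], [0, 0, 0], 0.01],
])

```text
time: 2.48
tcp_pos: [477.1, -306.6, 106.0]
tcp_rot: [179.9, -0.1, -7.1]
contact_force: [-2.1, 0.8, 5.9]
finger_gap: 0.299
grasp_force: 58.8
```

```bash
python3 - <<'E'
from h import *
st()
E
```

```text
{'time': 2.483, 'tcp_pos': [477.085, -306.609, 105.95], 'tcp_rot': [179.915, -0.107, -7.059], 'contact_force': [-2.053, 0.817, 5.872], 'torque': [0.224, 0.208, 0.002], 'finger_gap': 0.299, 'grasp_force': 58.818}
```

Call:
apply_moves([
  [[0, 0, 0], [0, 0, -0.015], 0.01],
  [[0, 0, 0], [0, 0, -0.03], 0.01],
  [[0, 0, 0], [0, 0, -0.035], 0.01],
  [[0, 0, 0], [0, 0, -0.035], 0.01],
  [[0, 0, 0], [0, 0, -0.015], 0.01],
  [[0, 0, 0], [0, 0, 0], 0.01],
])

```text
time: 2.98
tcp_pos: [477.6, -307.0, 238.9]
tcp_rot: [179.7, -0.4, -7.1]
contact_force: [0.1, -0.0, -0.5]
finger_gap: 0.296
grasp_force: 59.0
```

```bash
python3 - <<'E'
from h import *
st(); M,i,d=wsnap('w2'); c=i[100:330,200:440]; cv2.imwrite('pics/w2c.png',cv2.resize(cv2.convertScaleAbs(c,alpha=1.6),None,fx=2.5,fy=2.5))
E
```

```text
{'time': 2.983, 'tcp_pos': [477.578, -307.038, 238.91], 'tcp_rot': [179.719, -0.364, -7.054], 'contact_force': [0.137, -0.026, -0.513], 'torque': [0.0, 0.019, -0.027], 'finger_gap': 0.296, 'grasp_force': 59.0}
```

View pics/w2c.png

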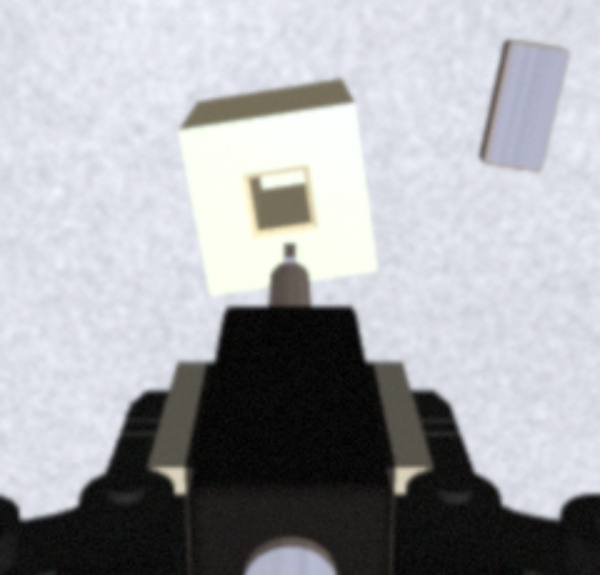

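The crop shows the gripped driver with its blade tip at about (290,252), full image (316,201). It is narrow across the image, so the blade's width lies along tool x. The stand hole is visible beyond it.

Call:
apply_moves([
  [[0, 0, 0], [0.005, -0.018, 0], 0.01],
  [[0, 0, 0], [0.008, -0.032, 0], 0.01],
  [[0, 0, 0], [0.0095, -0.0375, 0], 0.01],
  [[0, 0, 0], [0.0095, -0.0375, 0], 0.01],
  [[0, 0, 0], [0.0095, -0.0375, 0], 0.01],
  [[0, 0, 0], [0.0095, -0.0375, 0], 0.01],
  [[0, 0, 0], [0.0095, -0.0375, 0], 0.01],
  [[0, 0, 0], [0.0095, -0.0375, 0], 0.01],
])

```text
time: 3.7
tcp_pos: [579.7, -39.9, 232.6]
tcp_rot: [-180.0, 0.2, -7.1]
contact_force: [0.7, -0.6, -1.4]
finger_gap: 0.298
grasp_force: 59.1
```

Call:
apply_moves([
  [[0, 0, 0], [0.0085, -0.032, 0], 0.01],
  [[0, 0, 0], [0.006, -0.016, 0], 0.01],
  [[0, 0, -7.1], [0, 0, 0], 0.01],
  [[0, 0, -7.1], [0, 0, 0], 0.01],
  [[0, 0, -7.1], [0, 0, 0], 0.01],
  [[0, 0, -7.1], [0, 0, 0], 0.01],
  [[0, 0, -7.1], [0, 0, 0], 0.01],
  [[0, 0, -7.1], [0, 0, 0], 0.01],
])

```text
time: 4.37
tcp_pos: [599.6, 4.1, 232.3]
tcp_rot: [-179.9, 0.1, 35.9]
contact_force: [-0.4, 0.3, -0.8]
finger_gap: 0.299
grasp_force: 59.0
```

Call:
apply_moves([
  [[0, 0, -7.1], [0, 0, 0], 0.01],
  [[0, 0, -7.1], [0, 0, 0], 0.01],
  [[0, 0, -7.1], [0, 0, 0], 0.01],
  [[0, 0, -7.1], [0, 0, 0], 0.01],
  [[0, 0, -7.1], [0, 0, 0], 0.01],
  [[0, 0, -7.1], [0, 0, 0], 0.01],
  [[0, 0, 0], [0, 0, 0], 0.01],
  [[0, 0, 0], [0, 0, 0], 0.01],
])

```text
time: 5.03
tcp_pos: [599.8, 4.0, 233.0]
tcp_rot: [-179.9, 0.0, 77.9]
contact_force: [-0.1, 0.0, -1.3]
finger_gap: 0.299
grasp_force: 59.0
```

```bash
python3 - <<'E'
from h import *
st(); M,i,d=wsnap('w3'); c=i[60:300,200:440]; cv2.imwrite('pics/w3c.png',cv2.resize(cv2.convertScaleAbs(c,alpha=1.6),None,fx=2.5,fy=2.5))
P=pts("wrist",d,M); z=P[...,2]; near=(np.hypot(P[...,0]-600,P[...,1]-3.5)<25)
q=P[near&(z>86)&(z<98)]; print(len(q),np.median(q,0).round(1),cv2.minAreaRect(q[:,:2].astype(np.float32)))
E
```

```text
{'time': 5.033, 'tcp_pos': [599.805, 3.985, 232.974], 'tcp_rot': [-179.869, 0.005, 77.92], 'contact_force': [-0.099, 0.048, -1.278], 'torque': [-0.06, 0.034, 0.042], 'finger_gap': 0.299, 'grasp_force': 59.047}
1007 [599.4   4.8  92.1] ((599.2056274414062, 3.354032516479492), (26.166290283203125, 25.94941520690918), 77.26258087158203)
```

View pics/w3c.png

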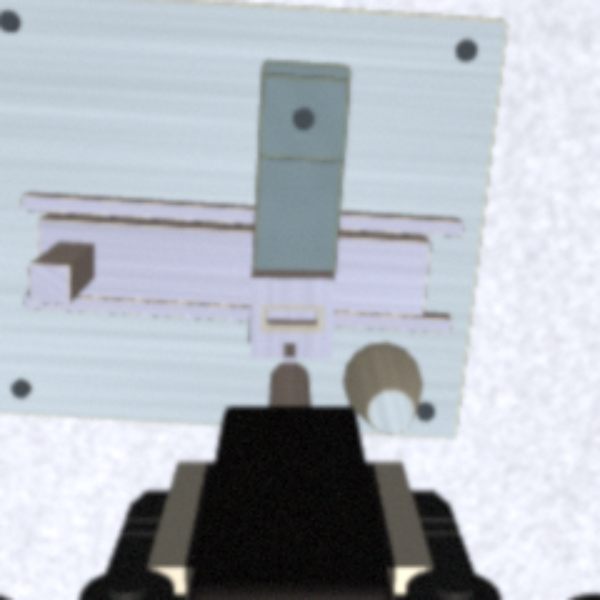

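The crop shows the slot at about (293,318), its long axis across the image along tool y. The blade tip is at (290,350). The bracket arm, the cone at (385,385) and the block's grip post at left are also visible. The tool needs a quarter turn more.

Call:
apply_moves([
  [[0, 0, -7.1], [0, 0, 0], 0.01],
  [[0, 0, -7.1], [0, 0, 0], 0.01],
  [[0, 0, -7.1], [0, 0, 0], 0.01],
  [[0, 0, -7.1], [0, 0, 0], 0.01],
  [[0, 0, -7.1], [0, 0, 0], 0.01],
  [[0, 0, -7.1], [0, 0, 0], 0.01],
  [[0, 0, -7.1], [0, 0, 0], 0.01],
  [[0, 0, -7.1], [0, 0, 0], 0.01],
])

```text
time: 5.75
tcp_pos: [600.1, 4.0, 233.8]
tcp_rot: [-180.0, -0.0, 135.1]
contact_force: [-0.1, 0.6, -1.4]
finger_gap: 0.297
grasp_force: 59.0
```

Call:
apply_moves([
  [[0, 0, -7.1], [0, 0, 0], 0.01],
  [[0, 0, -7.1], [0, 0, 0], 0.01],
  [[0, 0, -7.1], [0, 0, 0], 0.01],
  [[0, 0, -7.1], [0, 0, 0], 0.01],
  [[0, 0, -4.2], [0, 0, 0.015], 0.01],
  [[0, 0, 0], [0, 0, 0.01], 0.01],
  [[0, 0, 0], [0, 0, 0], 0.01],
  [[0, 0, 0], [0, 0, 0], 0.01],
])

```text
time: 6.42
tcp_pos: [600.0, 4.0, 208.7]
tcp_rot: [-180.0, -0.1, 167.3]
contact_force: [0.5, 0.9, -1.3]
finger_gap: 0.297
grasp_force: 59.1
```

```bash
python3 - <<'E'
from h import *
st(); M,i,d=wsnap('w4'); c=i[120:300,200:440]; cv2.imwrite('pics/w4c.png',cv2.resize(cv2.convertScaleAbs(c,alpha=1.6),None,fx=3.3,fy=3.3,interpolation=cv2.INTER_CUBIC))
P=pts("wrist",d,M); z=P[...,2]; near=(np.hypot(P[...,0]-600,P[...,1]-3.5)<25)
q=P[near&(z>86)&(z<96)]; print(len(q),np.median(q,0).round(1),cv2.minAreaRect(q[:,:2].astype(np.float32)))
print(d[195:206,312:322].round(0)[::3])
E
```

```text
{'time': 6.417, 'tcp_pos': [599.957, 3.952, 208.669], 'tcp_rot': [-179.996, -0.093, 167.324], 'contact_force': [0.513, 0.875, -1.32], 'torque': [0.04, 0.019, 0.021], 'finger_gap': 0.297, 'grasp_force': 59.055}
1074 [596.5   5.3  92.1] ((598.9630737304688, 2.9342002868652344), (25.927946090698242, 26.58123779296875), 77.5676498413086)
[[263. 263. 263. 263. 264. 262. 262. 256. 256. 255.]
 [264. 264. 228. 229. 229. 230. 264. 257. 255. 255.]
 [266. 263. 224. 223. 223. 225. 264. 257. 257. 255.]
 [263. 221. 221. 220. 222. 221. 263. 258. 257. 256.]]
```

View pics/w4c.png

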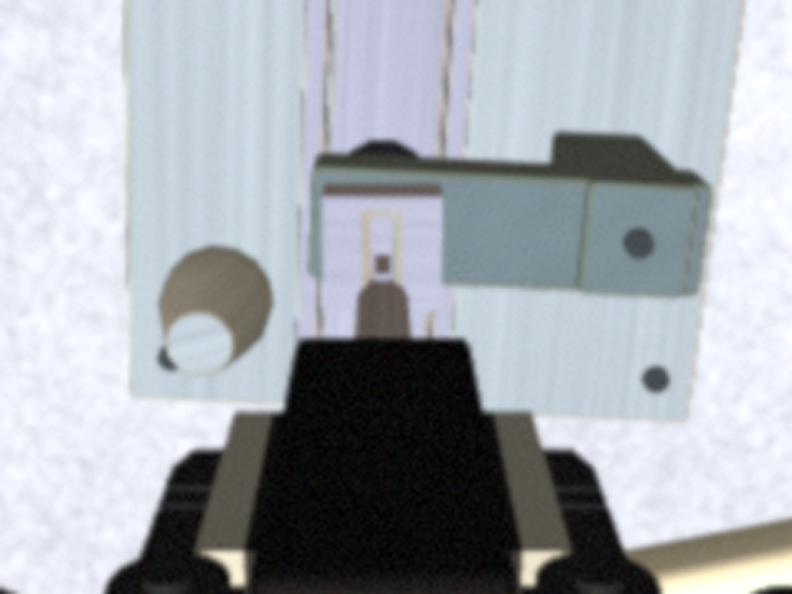

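The crop shows the blade edge at about (383,264), over the slot whose chamfer spans columns 363 to 403. They share the same centre column, so only the fit along the slot is left to work out.

```bash
python3 - <<'E'
from h import *
f=np.load('w4.npz'); K,_,m=cam("wrist"); M=(K,f['P'],m); T=f['P']@np.linalg.inv(np.array(m['mount'])); Ti=np.linalg.inv(T)
tip=onz("wrist",316.1,197.3,T[2,3]-96,M); print('tip edge tool',(Ti@[*tip,1])[:3])
for v in (183.6,178.0): 
    s=onz("wrist",316.1,v,91,M); print('slot end / head edge tool',(Ti@[*s,1])[:3])
h=np.array([598.96,2.93,91,1]);print('head tool',(Ti@h)[:3])
i=cv2.imread('pics/w4.png'); print(i[172:204,316].tolist()); print(i[185,300:335].sum(1).tolist()); print(i[200,308:325].sum(1).tolist())
d=f['d'];P=pts("wrist",d,M)
# rails heading: block top
z=P[...,2]; b=(z>23)&(z<29)&(P[...,0]>620)&(abs(P[...,1])<60); q=P[b][:,:2].astype(np.float32); print(len(q),cv2.minAreaRect(q)); 
c=q-q.mean(0);print(np.degrees(np.arctan2(*np.linalg.svd(c,full_matrices=False)[2][0][::-1])))
E
```

```text
tip edge tool [ 6.13787511 -0.5255296  96.01013926]
slot end / head edge tool [  9.56165761  -0.53496058 117.68379934]
slot end / head edge tool [ 13.68812735  -0.53627191 117.69050751]
head tool [  0.55616     -1.20786477 117.66920375]
[[78, 84, 76], [90, 90, 80], [91, 89, 78], [79, 76, 72], [61, 62, 64], [55, 57, 63], [62, 62, 66], [94, 88, 89], [126, 113, 112], [136, 122, 120], [137, 124, 122], [132, 123, 124], [125, 124, 124], [127, 124, 124], [136, 125, 124], [140, 125, 124], [141, 126, 125], [140, 125, 123], [139, 124, 123], [138, 123, 121], [138, 123, 122], [139, 124, 122], [141, 126, 124], [141, 126, 124], [128, 115, 115], [93, 87, 88], [62, 63, 68], [52, 55, 60], [53, 56, 61], [58, 59, 64], [83, 78, 82], [117, 105, 106]]
[390, 389, 388, 389, 390, 386, 389, 389, 381, 370, 354, 361, 364, 371, 371, 373, 375, 375, 376, 373, 369, 373, 386, 388, 392, 389, 391, 390, 390, 388, 391, 391, 390, 372, 307]
[385, 370, 356, 348, 343, 288, 210, 170, 170, 208, 291, 327, 357, 370, 383, 387, 389]
664 ((721.896728515625, 4.181461334228516), (115.08737182617188, 195.1285400390625), 85.03194427490234)
-4.7581153
```

Call:
apply_moves([
  [[0, 0, 0], [0, 0, 0.01], 0.01],
  [[0, 0, 0], [0, 0, 0.008], 0.01],
  [[0, 0, 0], [0, 0, 0.003], 0.01],
  [[0, 0, 0], [0, 0, 0.001], 0.01],
  [[0, 0, 0], [0, 0, 0.001], 0.01],
  [[0, 0, 0], [0, 0, 0], 0.01],
])

```text
time: 6.97
tcp_pos: [600.3, 3.9, 186.3]
tcp_rot: [180.0, 0.0, 167.5]
contact_force: [0.1, -0.1, -1.6]
finger_gap: 0.298
grasp_force: 59.1
```

Call:
apply_moves([
  [[0, 0, 0], [0, 0, 0.001], 0.01],
  [[0, 0, 0], [0, 0, 0.001], 0.01],
  [[0, 0, 0], [0, 0, 0], 0.01],
])

```text
time: 7.22
tcp_pos: [600.2, 3.9, 184.2]
tcp_rot: [180.0, -0.0, 167.5]
contact_force: [-0.3, -0.7, -1.3]
finger_gap: 0.294
grasp_force: 59.1
```

Call:
apply_moves([
  [[0, 0, 0], [0, 0, 0.001], 0.01],
  [[0, 0, 0], [0, 0, 0.001], 0.01],
  [[0, 0, 0], [0, 0, 0], 0.01],
])

```text
time: 7.47
tcp_pos: [600.2, 3.9, 182.1]
tcp_rot: [180.0, -0.0, 167.5]
contact_force: [-0.1, 0.0, -0.1]
finger_gap: 0.296
grasp_force: 59.1
```

Call:
apply_moves([
  [[0, 0, 0], [0, 0, 0.001], 0.01],
  [[0, 0, 0], [0, 0, 0], 0.01],
])

```text
time: 7.63
tcp_pos: [600.2, 3.9, 181.1]
tcp_rot: [180.0, -0.0, 167.5]
contact_force: [-0.7, -0.8, -1.2]
finger_gap: 0.3
grasp_force: 59.1
```

Call:
apply_moves([
  [[0, 0, 0], [0, 0, 0.001], 0.01],
  [[0, 0, 0], [0, 0, 0], 0.01],
])

```text
time: 7.8
tcp_pos: [600.2, 3.9, 180.1]
tcp_rot: [-180.0, -0.0, 167.5]
contact_force: [0.8, -0.2, -0.9]
finger_gap: 0.3
grasp_force: 59.1
```

```bash
python3 - <<'E'
from h import *
st()
E
```

```text
{'time': 7.8, 'tcp_pos': [600.181, 3.92, 180.122], 'tcp_rot': [-179.999, -0.011, 167.535], 'contact_force': [0.779, -0.191, -0.854], 'torque': [-0.029, -0.058, 0.02], 'finger_gap': 0.3, 'grasp_force': 59.058}
```

```bash
cat > rd.py <<'E'
from h import *
s=r.get_state(); f=s['contact_force']; print(round(s['time'],2),'yaw %.2f tz %.4f z %.2f'%(s['tcp_rot'][2],s['torque'][2],s['tcp_pos'][2]),f.round(1))
E
python3 rd.py
```

```text
7.8 yaw 167.53 tz 0.0200 z 180.12 [ 0.8 -0.2 -0.9]
```

Call:
apply_moves([
  [[0, 0, 2], [0, 0, 0.0001], 0.01],
  [[0, 0, 2], [0, 0, 0.0001], 0.01],
])

```text
time: 7.97
tcp_pos: [600.2, 3.9, 180.1]
tcp_rot: [-180.0, -0.0, 163.4]
contact_force: [-0.1, -0.1, -1.1]
finger_gap: 0.298
grasp_force: 59.1
```

```bash
python3 rd.py
```

```text
7.97 yaw 163.44 tz -0.0149 z 180.07 [-0.1 -0.1 -1.1]
```

Call:
apply_moves([
  [[0, 0, 2], [0, 0, 0.0001], 0.01],
])

```text
time: 8.05
tcp_pos: [600.2, 3.9, 180.0]
tcp_rot: [180.0, 0.0, 161.4]
contact_force: [0.6, 0.0, -0.8]
finger_gap: 0.299
grasp_force: 59.1
```

```bash
python3 rd.py
```

```text
8.05 yaw 161.43 tz -0.0058 z 180.00 [ 0.6  0.  -0.8]
```

Call:
apply_moves([
  [[0, 0, 2], [0, 0, 0.0001], 0.01],
])

```text
time: 8.13
tcp_pos: [600.2, 3.9, 179.9]
tcp_rot: [180.0, 0.0, 159.4]
contact_force: [-0.6, 0.3, -1.2]
finger_gap: 0.299
grasp_force: 59.1
```

```bash
python3 rd.py
```

```text
8.13 yaw 159.44 tz 0.0025 z 179.90 [-0.6  0.3 -1.2]
```

Call:
apply_moves([
  [[0, 0, 2], [0, 0, 0.0001], 0.01],
])

```text
time: 8.22
tcp_pos: [600.2, 3.9, 179.8]
tcp_rot: [-180.0, -0.0, 157.4]
contact_force: [-0.2, -0.1, -0.8]
finger_gap: 0.296
grasp_force: 59.1
```

```bash
python3 rd.py
```

```text
8.22 yaw 157.43 tz 0.0318 z 179.78 [-0.2 -0.1 -0.8]
```

Call:
apply_moves([
  [[0, 0, 2], [0, 0, 0.0001], 0.01],
])

```text
time: 8.3
tcp_pos: [600.2, 3.8, 179.8]
tcp_rot: [-180.0, 0.0, 155.4]
contact_force: [0.5, 0.0, -0.9]
finger_gap: 0.295
grasp_force: 59.1
```

```bash
python3 rd.py
```

```text
8.3 yaw 155.44 tz 0.1206 z 179.76 [ 0.5  0.  -0.9]
```

Call:
apply_moves([
  [[0, 0, 2], [0, 0, 0.0001], 0.01],
])

```text
time: 8.38
tcp_pos: [600.2, 3.8, 179.7]
tcp_rot: [-180.0, 0.0, 153.4]
contact_force: [-0.4, -0.1, 1.0]
finger_gap: 0.296
grasp_force: 59.2
```

```bash
python3 rd.py
```

```text
8.38 yaw 153.44 tz 0.0956 z 179.73 [-0.4 -0.1  1. ]
```

Call:
apply_moves([
  [[0, 0, 2], [0, 0, 0.0001], 0.01],
])

```text
time: 8.47
tcp_pos: [600.2, 3.8, 179.7]
tcp_rot: [-180.0, 0.0, 151.4]
contact_force: [-0.4, -1.1, 0.3]
finger_gap: 0.297
grasp_force: 59.2
```

```bash
python3 rd.py
```

```text
8.47 yaw 151.44 tz 0.0644 z 179.70 [-0.4 -1.1  0.3]
```

Call:
apply_moves([
  [[0, 0, 2], [0, 0, 0.0001], 0.01],
])

```text
time: 8.55
tcp_pos: [600.2, 3.8, 179.6]
tcp_rot: [-180.0, 0.0, 149.4]
contact_force: [-0.9, 0.1, 0.0]
finger_gap: 0.297
grasp_force: 59.2
```

```bash
python3 rd.py
```

```text
8.55 yaw 149.44 tz 0.0888 z 179.59 [-0.9  0.1  0. ]
```

```bash
cat > avg.py <<'E'
from h import *
t=[]
for k in range(5): viewer.get_image("top"); t.append(r.get_state()['torque'][2])
print('static',np.round(t,3),np.mean(t).round(4))
E
python3 avg.py
```

```text
static [0.117 0.019 0.037 0.063 0.067] 0.0605
```

Call:
apply_moves([
  [[0, 0, 2], [0, 0, 0.0001], 0.01],
  [[0, 0, 2], [0, 0, 0.0001], 0.01],
])

```text
time: 8.97
tcp_pos: [600.3, 3.8, 179.3]
tcp_rot: [-180.0, 0.0, 145.5]
contact_force: [-1.1, -0.5, 0.9]
finger_gap: 0.295
grasp_force: 59.3
```

```bash
python3 rd.py; python3 avg.py
```

```text
8.97 yaw 145.49 tz 0.1123 z 179.33 [-1.1 -0.5  0.9]
static [0.082 0.038 0.046 0.026 0.022] 0.0429
```

Call:
apply_moves([
  [[0, 0, 2], [0, 0, 0.0001], 0.01],
])

```text
time: 9.3
tcp_pos: [600.3, 3.8, 179.2]
tcp_rot: [-180.0, 0.0, 143.6]
contact_force: [-0.8, -0.0, 0.1]
finger_gap: 0.3
grasp_force: 59.3
```

```bash
python3 rd.py
```

```text
9.3 yaw 143.60 tz 0.0967 z 179.22 [-0.8 -0.   0.1]
```

Call:
apply_moves([
  [[0, 0, 2], [0, 0, 0.0001], 0.01],
])

```text
time: 9.38
tcp_pos: [600.2, 3.9, 179.1]
tcp_rot: [-180.0, 0.0, 141.5]
contact_force: [-1.6, -2.0, 1.1]
finger_gap: 0.296
grasp_force: 59.3
```

```bash
python3 rd.py
```

```text
9.38 yaw 141.50 tz 0.0839 z 179.08 [-1.6 -2.   1.1]
```

Call:
apply_moves([
  [[0, 0, 2], [0, 0, 0.0001], 0.01],
])

```text
time: 9.47
tcp_pos: [600.2, 3.9, 179.0]
tcp_rot: [-180.0, 0.0, 139.5]
contact_force: [-1.1, -0.2, 0.6]
finger_gap: 0.298
grasp_force: 59.3
```

```bash
python3 rd.py
```

```text
9.47 yaw 139.50 tz 0.1049 z 178.96 [-1.1 -0.2  0.6]
```

Call:
apply_moves([
  [[0, 0, 2], [0, 0, 0.0001], 0.01],
])

```text
time: 9.55
tcp_pos: [600.2, 3.8, 178.9]
tcp_rot: [-180.0, 0.0, 137.5]
contact_force: [-0.3, -0.4, -0.2]
finger_gap: 0.295
grasp_force: 59.3
```

```bash
python3 rd.py
```

```text
9.55 yaw 137.49 tz 0.0604 z 178.89 [-0.3 -0.4 -0.2]
```

Call:
apply_moves([
  [[0, 0, 0.5], [0, 0, 0], 0.01],
  [[0, 0, 0.5], [0, 0, 0], 0.01],
  [[0, 0, 0.5], [0, 0, 0.0001], 0.01],
])

```text
time: 9.8
tcp_pos: [600.2, 3.9, 178.8]
tcp_rot: [180.0, 0.0, 136.1]
contact_force: [-1.1, -0.6, 1.2]
finger_gap: 0.299
grasp_force: 59.4
```

```bash
python3 rd.py
```

```text
9.8 yaw 136.06 tz 0.1011 z 178.77 [-1.1 -0.6  1.2]
```

Call:
apply_moves([
  [[0, 0, 0.5], [0, 0, 0], 0.01],
  [[0, 0, 0.5], [0, 0, 0.0001], 0.01],
])

```text
time: 9.97
tcp_pos: [600.2, 3.9, 178.7]
tcp_rot: [180.0, 0.0, 135.0]
contact_force: [-0.7, -0.7, 1.5]
finger_gap: 0.299
grasp_force: 59.4
```

```bash
python3 rd.py
```

```text
9.97 yaw 135.01 tz -0.0101 z 178.70 [-0.7 -0.7  1.5]
```

Call:
apply_moves([
  [[0, 0, 0.5], [0, 0, 0], 0.01],
  [[0, 0, 0.5], [0, 0, 0], 0.01],
])

```text
time: 10.13
tcp_pos: [600.2, 3.9, 178.7]
tcp_rot: [180.0, 0.0, 134.0]
contact_force: [-0.5, -0.3, 1.7]
finger_gap: 0.296
grasp_force: 59.4
```

```bash
python3 rd.py
```

```text
10.13 yaw 134.00 tz 0.0369 z 178.66 [-0.5 -0.3  1.7]
```

Call:
apply_moves([
  [[0, 0, 0.5], [0, 0, 0], 0.01],
  [[0, 0, 0.5], [0, 0, 0.0001], 0.01],
])

```text
time: 10.3
tcp_pos: [600.2, 3.9, 178.5]
tcp_rot: [180.0, 0.0, 133.0]
contact_force: [-0.8, -0.6, 1.9]
finger_gap: 0.298
grasp_force: 59.4
```

```bash
python3 rd.py
```

```text
10.3 yaw 132.99 tz 0.0780 z 178.53 [-0.8 -0.6  1.9]
```

Call:
apply_moves([
  [[0, 0, 0.5], [0, 0, 0], 0.01],
  [[0, 0, 0.5], [0, 0, 0], 0.01],
])

```text
time: 10.47
tcp_pos: [600.2, 3.9, 178.5]
tcp_rot: [-180.0, 0.0, 132.0]
contact_force: [-0.5, -1.9, 1.6]
finger_gap: 0.295
grasp_force: 59.4
```

```bash
python3 rd.py
```

```text
10.47 yaw 131.98 tz 0.0213 z 178.50 [-0.5 -1.9  1.6]
```

Call:
apply_moves([
  [[0, 0, 0.5], [0, 0, 0], 0.01],
  [[0, 0, 0.5], [0, 0, 0.0001], 0.01],
])

```text
time: 10.63
tcp_pos: [600.2, 3.9, 178.4]
tcp_rot: [180.0, 0.0, 131.0]
contact_force: [-1.1, -0.8, 2.3]
finger_gap: 0.296
grasp_force: 59.5
```

```bash
python3 rd.py
```

```text
10.63 yaw 130.98 tz 0.0976 z 178.42 [-1.1 -0.8  2.3]
```

Call:
apply_moves([
  [[0, 0, 0.5], [0, 0, 0], 0.01],
  [[0, 0, 0.5], [0, 0, 0.0001], 0.01],
])

```text
time: 10.8
tcp_pos: [600.3, 3.9, 178.4]
tcp_rot: [180.0, 0.0, 130.0]
contact_force: [-0.3, -1.2, 2.7]
finger_gap: 0.297
grasp_force: 59.5
```

```bash
python3 rd.py
```

```text
10.8 yaw 129.98 tz 0.0461 z 178.39 [-0.3 -1.2  2.7]
```

Call:
apply_moves([
  [[0, 0, 0.5], [0, 0, 0], 0.01],
  [[0, 0, 0.5], [0, 0, 0], 0.01],
])

```text
time: 10.97
tcp_pos: [600.2, 3.9, 178.3]
tcp_rot: [180.0, 0.0, 129.0]
contact_force: [-0.6, -1.1, 1.6]
finger_gap: 0.296
grasp_force: 59.5
```

```bash
python3 rd.py
```

```text
10.97 yaw 128.98 tz 0.0569 z 178.32 [-0.6 -1.1  1.6]
```

Call:
apply_moves([
  [[0, 0, 2], [0, 0, 0.0001], 0.01],
])

```text
time: 11.05
tcp_pos: [600.2, 3.9, 178.2]
tcp_rot: [180.0, 0.0, 127.0]
contact_force: [-0.3, -2.4, 1.7]
finger_gap: 0.302
grasp_force: 59.5
```

```bash
python3 rd.py
```

```text
11.05 yaw 126.99 tz 0.0333 z 178.23 [-0.3 -2.4  1.7]
```

Call:
apply_moves([
  [[0, 0, 2], [0, 0, 0.0001], 0.01],
])

```text
time: 11.13
tcp_pos: [600.2, 3.9, 178.1]
tcp_rot: [180.0, 0.0, 124.9]
contact_force: [-0.4, -0.4, 2.5]
finger_gap: 0.298
grasp_force: 59.5
```

```bash
python3 rd.py
```

```text
11.13 yaw 124.91 tz 0.0293 z 178.13 [-0.4 -0.4  2.5]
```

Call:
apply_moves([
  [[0, 0, 2], [0, 0, 0.0001], 0.01],
])

```text
time: 11.22
tcp_pos: [600.2, 3.9, 178.0]
tcp_rot: [180.0, 0.0, 122.9]
contact_force: [0.2, -1.9, 1.9]
finger_gap: 0.296
grasp_force: 59.5
```

```bash
python3 rd.py
```

```text
11.22 yaw 122.91 tz 0.0977 z 178.02 [ 0.2 -1.9  1.9]
```

Call:
apply_moves([
  [[0, 0, 2], [0, 0, 0.0001], 0.01],
])

```text
time: 11.3
tcp_pos: [600.2, 3.9, 177.9]
tcp_rot: [180.0, 0.0, 120.9]
contact_force: [-0.6, -1.5, 2.4]
finger_gap: 0.294
grasp_force: 59.5
```

```bash
python3 rd.py
```

```text
11.3 yaw 120.91 tz 0.0876 z 177.90 [-0.6 -1.5  2.4]
```

Call:
apply_moves([
  [[0, 0, 2], [0, 0, 0.0001], 0.01],
])

```text
time: 11.38
tcp_pos: [600.2, 3.9, 177.8]
tcp_rot: [-180.0, 0.0, 118.9]
contact_force: [-0.4, -0.9, 2.2]
finger_gap: 0.298
grasp_force: 59.5
```

```bash
python3 rd.py
```

```text
11.38 yaw 118.91 tz 0.0581 z 177.78 [-0.4 -0.9  2.2]
```

Call:
apply_moves([
  [[0, 0, 2], [0, 0, 0.0001], 0.01],
])

```text
time: 11.47
tcp_pos: [600.2, 3.9, 177.7]
tcp_rot: [180.0, 0.0, 116.9]
contact_force: [-2.2, -1.0, 2.9]
finger_gap: 0.294
grasp_force: 59.5
```

```bash
python3 rd.py
```

```text
11.47 yaw 116.91 tz 0.0780 z 177.74 [-2.2 -1.   2.9]
```

Call:
apply_moves([
  [[0, 0, 2], [0, 0, 0.0001], 0.01],
])

```text
time: 11.55
tcp_pos: [600.2, 3.9, 177.7]
tcp_rot: [180.0, 0.0, 114.9]
contact_force: [-1.1, -0.6, 2.2]
finger_gap: 0.296
grasp_force: 59.5
```

```bash
python3 rd.py
```

```text
11.55 yaw 114.91 tz 0.1264 z 177.66 [-1.1 -0.6  2.2]
```

Call:
apply_moves([
  [[0, 0, 2], [0, 0, 0.0001], 0.01],
])

```text
time: 11.63
tcp_pos: [600.2, 3.9, 177.6]
tcp_rot: [180.0, 0.0, 112.9]
contact_force: [-1.9, -0.9, 2.4]
finger_gap: 0.296
grasp_force: 59.5
```

```bash
python3 rd.py
```

```text
11.63 yaw 112.91 tz 0.1537 z 177.58 [-1.9 -0.9  2.4]
```

Call:
apply_moves([
  [[0, 0, 2], [0, 0, 0.0001], 0.01],
])

```text
time: 11.72
tcp_pos: [600.2, 3.9, 177.5]
tcp_rot: [180.0, 0.0, 110.9]
contact_force: [-2.2, -1.6, 2.8]
finger_gap: 0.297
grasp_force: 59.5
```

```bash
python3 rd.py
```

```text
11.72 yaw 110.91 tz 0.1650 z 177.48 [-2.2 -1.6  2.8]
```

Call:
apply_moves([
  [[0, 0, 2], [0, 0, 0.0001], 0.01],
])

```text
time: 11.8
tcp_pos: [600.2, 3.9, 177.4]
tcp_rot: [180.0, 0.0, 108.9]
contact_force: [-1.2, -1.3, 2.0]
finger_gap: 0.295
grasp_force: 59.6
```

```bash
python3 rd.py
```

```text
11.8 yaw 108.91 tz 0.1634 z 177.42 [-1.2 -1.3  2. ]
```

Call:
apply_moves([
  [[0, 0, 2], [0, 0, 0.0001], 0.01],
])

```text
time: 11.88
tcp_pos: [600.2, 3.9, 177.3]
tcp_rot: [180.0, 0.0, 106.9]
contact_force: [-1.7, -0.9, 4.0]
finger_gap: 0.297
grasp_force: 59.6
```

```bash
python3 rd.py
```

```text
11.88 yaw 106.92 tz 0.1703 z 177.33 [-1.7 -0.9  4. ]
```

Call:
apply_moves([
  [[0, 0, 2], [0, 0, 0.0001], 0.01],
])

```text
time: 11.97
tcp_pos: [600.3, 3.9, 177.3]
tcp_rot: [180.0, 0.0, 104.9]
contact_force: [-1.5, -1.6, 3.1]
finger_gap: 0.295
grasp_force: 59.6
```

```bash
python3 rd.py
```

```text
11.97 yaw 104.92 tz 0.1739 z 177.27 [-1.5 -1.6  3.1]
```

```bash
sed -i 's/range(5)/range(10)/' avg.py; python3 avg.py; python3 rd.py
```

```text
static [0.102 0.112 0.163 0.117 0.144 0.161 0.145 0.085 0.154 0.093] 0.1275
12.47 yaw 105.05 tz 0.0928 z 177.22 [-0.4 -0.8  4.8]
```

Call:
apply_moves([
  [[0, 0, 0], [0, 0, -0.0005], 0.01],
  [[0, 0, -5], [0, 0, 0], 0.01],
  [[0, 0, -5], [0, 0, 0], 0.01],
  [[0, 0, -5], [0, 0, 0], 0.01],
  [[0, 0, -4], [0, 0, -0.0001], 0.01],
  [[0, 0, -4], [0, 0, -0.0002], 0.01],
  [[0, 0, -4], [0, 0, -0.0003], 0.01],
])

```text
time: 13.05
tcp_pos: [600.0, 4.2, 177.4]
tcp_rot: [-180.0, -0.1, 132.2]
contact_force: [-0.8, -0.7, -1.7]
finger_gap: 0.296
grasp_force: 59.1
```

```bash
python3 rd.py
```

```text
13.05 yaw 132.22 tz -0.0326 z 177.38 [-0.8 -0.7 -1.7]
```

Call:
apply_moves([
  [[0, 0, -4], [0, 0, -0.0003], 0.01],
  [[0, 0, -4], [0, 0, -0.0003], 0.01],
])

```text
time: 13.22
tcp_pos: [599.9, 4.2, 177.6]
tcp_rot: [-180.0, -0.1, 140.2]
contact_force: [-0.3, -0.4, -4.2]
finger_gap: 0.299
grasp_force: 59.0
```

```bash
python3 rd.py
```

```text
13.22 yaw 140.21 tz -0.1002 z 177.61 [-0.3 -0.4 -4.2]
```

Call:
apply_moves([
  [[0, 0, -3], [0, 0, -0.0002], 0.01],
  [[0, 0, -3], [0, 0, -0.0002], 0.01],
])

```text
time: 13.38
tcp_pos: [599.8, 4.1, 177.9]
tcp_rot: [-180.0, -0.1, 146.2]
contact_force: [-0.2, -0.2, -3.9]
finger_gap: 0.299
grasp_force: 59.0
```

```bash
python3 rd.py
```

```text
13.38 yaw 146.16 tz -0.1150 z 177.90 [-0.2 -0.2 -3.9]
```

Call:
apply_moves([
  [[0, 0, -2], [0, 0, -0.0001], 0.01],
  [[0, 0, -2], [0, 0, -0.0001], 0.01],
])

```text
time: 13.55
tcp_pos: [599.8, 4.2, 178.1]
tcp_rot: [-180.0, -0.1, 150.1]
contact_force: [0.9, -1.0, -3.1]
finger_gap: 0.295
grasp_force: 59.0
```

```bash
python3 rd.py
```

```text
13.55 yaw 150.12 tz -0.1209 z 178.10 [ 0.9 -1.  -3.1]
```

Call:
apply_moves([
  [[0, 0, 5], [0, 0, 0], 0.01],
  [[0, 0, 5], [0, 0, 0], 0.01],
  [[0, 0, 5], [0, 0, 0], 0.01],
])

```text
time: 13.8
tcp_pos: [600.0, 4.2, 178.6]
tcp_rot: [-180.0, -0.1, 134.8]
contact_force: [-0.1, -0.8, -1.1]
finger_gap: 0.298
grasp_force: 59.3
```

```bash
python3 rd.py
```

```text
13.8 yaw 134.78 tz -0.0259 z 178.58 [-0.1 -0.8 -1.1]
```

Call:
apply_moves([
  [[0, 0, 1], [0, 0, 0], 0.01],
  [[0, 0, 1], [0, 0, 0.0001], 0.01],
])

```text
time: 13.97
tcp_pos: [600.1, 4.1, 178.8]
tcp_rot: [-180.0, -0.1, 133.1]
contact_force: [-0.2, 1.1, -1.7]
finger_gap: 0.297
grasp_force: 59.4
```

```bash
python3 rd.py
```

```text
13.97 yaw 133.08 tz 0.0226 z 178.77 [-0.2  1.1 -1.7]
```

Call:
apply_moves([
  [[0, 0, 1], [0, 0, 0], 0.01],
])

```text
time: 14.05
tcp_pos: [600.1, 4.1, 178.9]
tcp_rot: [-180.0, -0.0, 132.1]
contact_force: [1.0, -0.5, -1.6]
finger_gap: 0.295
grasp_force: 59.4
```

```bash
python3 rd.py
```

```text
14.05 yaw 132.06 tz -0.0345 z 178.93 [ 1.  -0.5 -1.6]
```

Call:
apply_moves([
  [[0, 0, 1], [0, 0, 0.0001], 0.01],
])

```text
time: 14.13
tcp_pos: [600.2, 4.0, 179.0]
tcp_rot: [-180.0, -0.0, 131.0]
contact_force: [0.7, -1.0, -1.4]
finger_gap: 0.296
grasp_force: 59.4
```

```bash
python3 rd.py
```

```text
14.13 yaw 131.02 tz 0.0003 z 179.01 [ 0.7 -1.  -1.4]
```

Call:
apply_moves([
  [[0, 0, 1], [0, 0, 0], 0.01],
])

```text
time: 14.22
tcp_pos: [600.2, 4.0, 179.1]
tcp_rot: [180.0, -0.0, 130.0]
contact_force: [-0.2, -0.3, -0.5]
finger_gap: 0.297
grasp_force: 59.4
```

```bash
python3 rd.py
```

```text
14.22 yaw 129.99 tz -0.0124 z 179.09 [-0.2 -0.3 -0.5]
```

Call:
apply_moves([
  [[0, 0, 1], [0, 0, 0.0001], 0.01],
])

```text
time: 14.3
tcp_pos: [600.2, 3.9, 179.1]
tcp_rot: [180.0, -0.0, 129.0]
contact_force: [-0.7, -0.2, -1.1]
finger_gap: 0.296
grasp_force: 59.4
```

```bash
python3 rd.py
```

```text
14.3 yaw 128.97 tz -0.0092 z 179.06 [-0.7 -0.2 -1.1]
```

Call:
apply_moves([
  [[0, 0, 1], [0, 0, 0], 0.01],
])

```text
time: 14.38
tcp_pos: [600.2, 3.9, 179.1]
tcp_rot: [180.0, -0.0, 128.0]
contact_force: [-0.3, -0.2, -1.6]
finger_gap: 0.3
grasp_force: 59.4
```

```bash
python3 rd.py
```

```text
14.38 yaw 127.96 tz 0.0043 z 179.09 [-0.3 -0.2 -1.6]
```

Call:
apply_moves([
  [[0, 0, 1], [0, 0, 0.0001], 0.01],
])

```text
time: 14.47
tcp_pos: [600.2, 3.9, 179.0]
tcp_rot: [180.0, 0.0, 126.9]
contact_force: [0.1, -0.3, -1.0]
finger_gap: 0.295
grasp_force: 59.4
```

```bash
python3 rd.py
```

```text
14.47 yaw 126.95 tz -0.0152 z 179.03 [ 0.1 -0.3 -1. ]
```

Call:
apply_moves([
  [[0, 0, 1], [0, 0, 0], 0.01],
])

```text
time: 14.55
tcp_pos: [600.2, 3.9, 179.0]
tcp_rot: [-180.0, -0.0, 125.9]
contact_force: [0.5, 0.1, -0.3]
finger_gap: 0.295
grasp_force: 59.4
```

```bash
python3 rd.py; python3 avg.py
```

```text
14.55 yaw 125.94 tz 0.0223 z 178.97 [ 0.5  0.1 -0.3]
static [ 0.007  0.022  0.014 -0.021 -0.038 -0.035  0.022 -0.007  0.049  0.006] 0.002
```

Call:
apply_moves([
  [[0, 0, 1], [0, 0, 0.0001], 0.01],
  [[0, 0, 1], [0, 0, 0.0001], 0.01],
])

```text
time: 15.22
tcp_pos: [600.2, 3.9, 178.8]
tcp_rot: [-180.0, 0.0, 123.9]
contact_force: [-1.5, -0.2, -0.3]
finger_gap: 0.299
grasp_force: 59.5
```

```bash
python3 rd.py
```

```text
15.22 yaw 123.94 tz -0.0008 z 178.84 [-1.5 -0.2 -0.3]
```

Call:
apply_moves([
  [[0, 0, 1], [0, 0, 0.0001], 0.01],
])

```text
time: 15.3
tcp_pos: [600.2, 3.9, 178.8]
tcp_rot: [-180.0, 0.0, 122.9]
contact_force: [-0.6, -0.9, 1.0]
finger_gap: 0.296
grasp_force: 59.6
```

```bash
python3 rd.py
```

```text
15.3 yaw 122.93 tz 0.0035 z 178.81 [-0.6 -0.9  1. ]
```

Call:
apply_moves([
  [[0, 0, 1], [0, 0, 0.0001], 0.01],
])

```text
time: 15.38
tcp_pos: [600.2, 3.9, 178.8]
tcp_rot: [180.0, 0.0, 121.9]
contact_force: [-1.7, -0.0, 1.4]
finger_gap: 0.298
grasp_force: 59.7
```

```bash
python3 rd.py
```

```text
15.38 yaw 121.93 tz 0.1067 z 178.77 [-1.7 -0.   1.4]
```

Call:
apply_moves([
  [[0, 0, 1], [0, 0, 0.0001], 0.01],
])

```text
time: 15.47
tcp_pos: [600.3, 3.9, 178.8]
tcp_rot: [180.0, 0.0, 120.9]
contact_force: [-2.1, -0.0, 2.5]
finger_gap: 0.299
grasp_force: 59.8
```

```bash
python3 rd.py
```

```text
15.47 yaw 120.93 tz 0.0859 z 178.77 [-2.1 -0.   2.5]
```

Call:
apply_moves([
  [[0, 0, 1], [0, 0, 0.0001], 0.01],
])

```text
time: 15.55
tcp_pos: [600.3, 3.9, 178.7]
tcp_rot: [180.0, 0.0, 119.9]
contact_force: [-1.4, -0.7, 2.7]
finger_gap: 0.302
grasp_force: 59.9
```

```bash
python3 rd.py
```

```text
15.55 yaw 119.93 tz 0.0818 z 178.68 [-1.4 -0.7  2.7]
```

Call:
apply_moves([
  [[0, 0, 1], [0, 0, 0.0001], 0.01],
])

```text
time: 15.63
tcp_pos: [600.3, 3.9, 178.6]
tcp_rot: [180.0, 0.0, 118.9]
contact_force: [-1.1, -0.2, 3.8]
finger_gap: 0.294
grasp_force: 60.0
```

```bash
python3 rd.py; python3 avg.py
```

```text
15.63 yaw 118.93 tz 0.0820 z 178.64 [-1.1 -0.2  3.8]
static [0.069 0.07  0.084 0.076 0.059 0.104 0.009 0.087 0.077 0.057] 0.0692
```

Call:
apply_moves([
  [[0, 0, 1], [0, 0, 0], 0.01],
  [[0, 0, 1], [0, 0, 0], 0.01],
])

```text
time: 16.3
tcp_pos: [600.3, 3.9, 178.5]
tcp_rot: [180.0, 0.0, 117.0]
contact_force: [-1.7, -0.6, 4.7]
finger_gap: 0.295
grasp_force: 60.2
```

```bash
python3 rd.py
```

```text
16.3 yaw 116.99 tz 0.1038 z 178.49 [-1.7 -0.6  4.7]
```

Call:
apply_moves([
  [[0, 0, 1], [0, 0, 0], 0.01],
])

```text
time: 16.38
tcp_pos: [600.3, 3.9, 178.5]
tcp_rot: [180.0, 0.0, 116.0]
contact_force: [-1.4, -0.8, 4.3]
finger_gap: 0.297
grasp_force: 60.2
```

```bash
python3 rd.py; python3 avg.py
```

```text
16.38 yaw 115.97 tz 0.0962 z 178.45 [-1.4 -0.8  4.3]
static [0.057 0.094 0.114 0.072 0.16  0.109 0.103 0.125 0.02  0.081] 0.0936
```

Call:
apply_moves([
  [[0, 0, 1], [0, 0, 0.0001], 0.01],
])

```text
time: 16.97
tcp_pos: [600.3, 3.9, 178.4]
tcp_rot: [180.0, 0.0, 115.0]
contact_force: [-1.9, -0.0, 6.4]
finger_gap: 0.302
grasp_force: 60.3
```

```bash
python3 rd.py
```

```text
16.97 yaw 115.03 tz 0.0863 z 178.36 [-1.9 -0.   6.4]
```

Call:
apply_moves([
  [[0, 0, 1], [0, 0, 0.0001], 0.01],
])

```text
time: 17.05
tcp_pos: [600.3, 3.9, 178.3]
tcp_rot: [180.0, 0.0, 114.0]
contact_force: [-2.2, -1.7, 5.7]
finger_gap: 0.294
grasp_force: 60.3
```

```bash
python3 rd.py
```

```text
17.05 yaw 113.98 tz 0.0985 z 178.33 [-2.2 -1.7  5.7]
```

Call:
apply_moves([
  [[0, 0, 1], [0, 0, 0], 0.01],
])

```text
time: 17.13
tcp_pos: [600.3, 3.9, 178.3]
tcp_rot: [180.0, 0.0, 113.0]
contact_force: [-2.0, -0.5, 5.3]
finger_gap: 0.296
grasp_force: 60.3
```

```bash
python3 rd.py; python3 avg.py
```

```text
17.13 yaw 112.98 tz 0.1065 z 178.31 [-2.  -0.5  5.3]
static [0.099 0.135 0.088 0.057 0.054 0.072 0.061 0.123 0.053 0.116] 0.0859
```

Call:
apply_moves([
  [[0, 0, 1], [0, 0, 0], 0.01],
  [[0, 0, 1], [0, 0, 0], 0.01],
])

```text
time: 17.8
tcp_pos: [600.3, 3.9, 178.2]
tcp_rot: [180.0, 0.0, 111.0]
contact_force: [-2.0, -1.0, 5.0]
finger_gap: 0.297
grasp_force: 60.3
```

```bash
python3 rd.py
```

```text
17.8 yaw 110.98 tz 0.1539 z 178.23 [-2. -1.  5.]
```

Call:
apply_moves([
  [[0, 0, 1], [0, 0, 0], 0.01],
])

```text
time: 17.88
tcp_pos: [600.3, 3.9, 178.2]
tcp_rot: [180.0, 0.0, 110.0]
contact_force: [-1.1, -1.4, 4.9]
finger_gap: 0.299
grasp_force: 60.3
```

```bash
python3 rd.py; python3 avg.py
```

```text
17.88 yaw 109.98 tz 0.1462 z 178.24 [-1.1 -1.4  4.9]
static [0.083 0.133 0.125 0.095 0.08  0.111 0.171 0.103 0.107 0.081] 0.1089
```

Call:
apply_moves([
  [[0, 0, 1], [0, 0, 0], 0.01],
])

```text
time: 18.47
tcp_pos: [600.3, 3.9, 178.2]
tcp_rot: [180.0, 0.0, 109.0]
contact_force: [-1.7, -0.2, 5.5]
finger_gap: 0.294
grasp_force: 60.3
```

```bash
python3 rd.py; python3 avg.py; python3 avg.py
```

```text
18.47 yaw 109.03 tz 0.1005 z 178.21 [-1.7 -0.2  5.5]
static [0.157 0.074 0.061 0.121 0.082 0.113 0.138 0.125 0.035 0.103] 0.101
static [0.088 0.162 0.089 0.051 0.034 0.11  0.158 0.158 0.16  0.132] 0.1143
```

Call:
apply_moves([
  [[0, 0, -3], [0, 0, 0], 0.01],
  [[0, 0, -4], [0, 0, 0], 0.01],
  [[0, 0, 0], [0, 0, -0.001], 0.01],
  [[0, 0, 0], [0, 0, -0.003], 0.01],
  [[0, 0, 0], [0, 0, -0.005], 0.01],
  [[0, 0, 0], [0, 0, -0.01], 0.01],
  [[0, 0, 0], [0, 0, -0.02], 0.01],
  [[0, 0, 0], [0, 0, -0.025], 0.01],
])

```text
time: 20.13
tcp_pos: [599.7, 4.0, 242.4]
tcp_rot: [-179.9, -0.1, 116.0]
contact_force: [0.2, -0.1, -0.8]
finger_gap: 0.293
grasp_force: 59.4
```

```bash
python3 rd.py; python3 - <<'E'
from h import *
st(); M,i,d=wsnap('w5'); c=i[90:300,200:440]; cv2.imwrite('pics/w5c.png',cv2.resize(cv2.convertScaleAbs(c,alpha=1.6),None,fx=2.8,fy=2.8,interpolation=cv2.INTER_CUBIC))
E
```

```text
20.13 yaw 115.97 tz 0.0592 z 242.39 [ 0.2 -0.1 -0.8]
{'time': 20.133, 'tcp_pos': [599.748, 4.024, 242.389], 'tcp_rot': [-179.896, -0.083, 115.972], 'contact_force': [0.15, -0.053, -0.778], 'torque': [-0.017, 0.053, 0.059], 'finger_gap': 0.293, 'grasp_force': 59.385}
```

View pics/w5c.png

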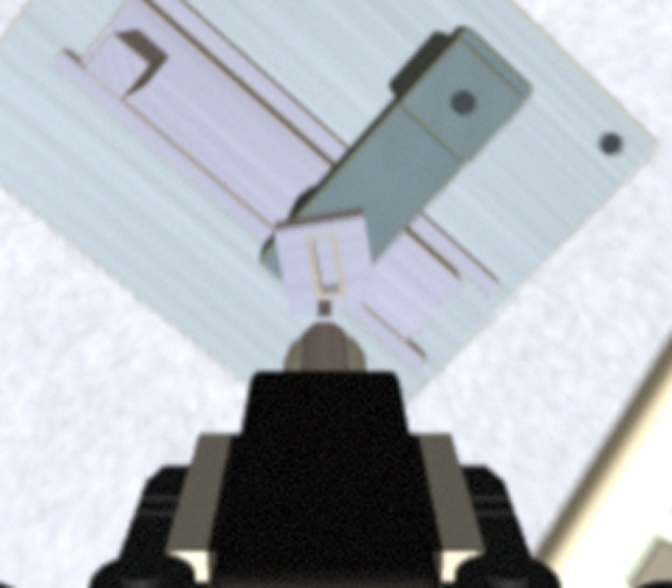

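The crop shows the driver clear of the slot, which is at (327,265) and turned with the screw. The blade is still straight at (324,308). Next the driver goes back to its stand.

Call:
apply_moves([
  [[0, 0, 7.1], [0, 0, 0], 0.01],
  [[0, 0, 7.1], [0, 0, 0], 0.01],
  [[0, 0, 7.1], [0, 0, 0], 0.01],
  [[0, 0, 7.1], [0, 0, 0], 0.01],
  [[0, 0, 7.1], [0, 0, 0], 0.01],
  [[0, 0, 7.1], [0, 0, 0], 0.01],
  [[0, 0, 7.1], [0, 0, 0], 0.01],
  [[0, 0, 7.1], [0, 0, 0], 0.01],
])

```text
time: 20.85
tcp_pos: [600.4, 3.9, 242.9]
tcp_rot: [179.9, -0.0, 58.8]
contact_force: [0.2, 1.2, -1.1]
finger_gap: 0.298
grasp_force: 59.4
```

Call:
apply_moves([
  [[0, 0, 7.1], [0, 0, 0], 0.01],
  [[0, 0, 7.1], [0, 0, 0], 0.01],
  [[0, 0, 7.1], [0, 0, 0], 0.01],
  [[0, 0, 7.1], [0, 0, 0], 0.01],
  [[0, 0, 7.1], [0, 0, 0], 0.01],
  [[0, 0, 7.1], [0, 0, 0], 0.01],
  [[0, 0, 7.1], [0, 0, 0], 0.01],
  [[0, 0, 7.1], [0, 0, 0], 0.01],
])

```text
time: 21.52
tcp_pos: [600.4, 3.9, 243.0]
tcp_rot: [180.0, -0.1, 2.0]
contact_force: [0.2, 0.6, -1.7]
finger_gap: 0.298
grasp_force: 59.4
```

Call:
apply_moves([
  [[0, 0, 7.1], [0, 0, 0], 0.01],
  [[0, 0, 2.3], [0, 0, 0], 0.01],
  [[0, 0, 0], [-0.005, 0.018, 0], 0.01],
  [[0, 0, 0], [-0.008, 0.032, 0], 0.01],
  [[0, 0, 0], [-0.0095, 0.0375, 0], 0.01],
  [[0, 0, 0], [-0.0095, 0.0375, 0], 0.01],
  [[0, 0, 0], [-0.0095, 0.0375, 0], 0.01],
  [[0, 0, 0], [-0.0095, 0.0375, 0], 0.01],
])

```text
time: 22.18
tcp_pos: [524.6, -189.9, 243.1]
tcp_rot: [180.0, -0.1, -7.0]
contact_force: [1.1, 0.4, -0.9]
finger_gap: 0.296
grasp_force: 59.4
```

Call:
apply_moves([
  [[0, 0, 0], [-0.0095, 0.0375, 0], 0.01],
  [[0, 0, 0], [-0.0095, 0.0375, 0], 0.01],
  [[0, 0, 0], [-0.008, 0.032, 0], 0.01],
  [[0, 0, 0], [-0.0055, 0.016, 0], 0.01],
  [[0, 0, 0], [0, 0, 0], 0.01],
  [[0, 0, 0], [0, 0, 0], 0.01],
])

```text
time: 22.68
tcp_pos: [478.0, -307.1, 242.7]
tcp_rot: [180.0, -0.0, -7.1]
contact_force: [0.6, -0.2, -0.7]
finger_gap: 0.3
grasp_force: 59.4
```

```bash
python3 - <<'E'
from h import *
st(); M,i,d=wsnap('w6'); T=tool()
P=pts("wrist",d,M); z=P[...,2]; near=(np.hypot(P[...,0]-477,P[...,1]+305)<50)
q=P[near&(z>66)&(z<75)]; print(len(q),cv2.minAreaRect(q[:,:2].astype(np.float32)))
D=np.array([477.1,-306.6,106])-T[:3,3]; print('to grasp pose, tool axes',(T[:3,:3].T@D).round(1))
E
```

```text
{'time': 22.683, 'tcp_pos': [477.988, -307.087, 242.656], 'tcp_rot': [179.99, -0.043, -7.096], 'contact_force': [0.647, -0.205, -0.745], 'torque': [0.058, -0.003, -0.003], 'finger_gap': 0.3, 'grasp_force': 59.407}
4129 ((476.46209716796875, -305.1882629394531), (60.37757110595703, 60.1463737487793), 1.7029783725738525)
to grasp pose, tool axes [ -1.3   0.5 136.6]
```

Call:
apply_moves([
  [[0, 0, 0], [-0.0012, -0.0006, 0.02], 0.01],
  [[0, 0, 0], [0, 0, 0.03], 0.01],
  [[0, 0, 0], [0, 0, 0.02], 0.01],
  [[0, 0, 0], [0, 0, 0.01], 0.01],
  [[0, 0, 0], [0, 0, 0.01], 0.01],
  [[0, 0, 0], [0, 0, 0], 0.01],
])

```text
time: 23.23
tcp_pos: [477.1, -305.0, 151.1]
tcp_rot: [-179.9, 0.1, -6.9]
contact_force: [-0.4, 0.1, -1.8]
finger_gap: 0.294
grasp_force: 59.4
```

Call:
apply_moves([
  [[0, 0, 0], [0, 0, 0.012], 0.01],
  [[0, 0, 0], [0, 0, 0.012], 0.01],
  [[0, 0, 0], [0, 0, 0.01], 0.01],
  [[0, 0, 0], [0, 0, 0.006], 0.01],
  [[0, 0, 0], [0, 0, 0.003], 0.01],
  [[0, 0, 0], [0, 0, 0], 0.01],
])

```text
time: 23.73
tcp_pos: [477.1, -305.8, 109.0]
tcp_rot: [-180.0, 0.0, -7.0]
contact_force: [-0.2, -0.4, -0.7]
finger_gap: 0.295
grasp_force: 59.4
```

Call:
apply_moves([
  [[0, 0, 0], [0, 0, 0.0015], 0.01],
  [[0, 0, 0], [0, 0, 0.001], 0.01],
  [[0, 0, 0], [0, 0, 0], 0.01],
])

```text
time: 23.98
tcp_pos: [477.1, -305.9, 106.9]
tcp_rot: [180.0, -0.0, -7.0]
contact_force: [0.1, 1.3, -1.0]
finger_gap: 0.295
grasp_force: 59.4
```

Call:
apply_moves([
  [[0, 0, 0], [0, 0, 0.0004], 0.01],
  [[0, 0, 0], [0, 0, 0], 0.01],
])

```text
time: 24.15
tcp_pos: [477.1, -305.9, 106.4]
tcp_rot: [180.0, -0.0, -7.0]
contact_force: [0.1, -0.3, -0.8]
finger_gap: 0.294
grasp_force: 59.4
```

Call:
apply_moves([
  [[0, 0, 0], [0, 0, 0.0004], 0.01],
  [[0, 0, 0], [0, 0, 0], 0.01],
])

```text
time: 24.32
tcp_pos: [477.1, -305.9, 106.0]
tcp_rot: [180.0, -0.0, -7.0]
contact_force: [-0.9, -0.5, 0.0]
finger_gap: 0.299
grasp_force: 59.7
```

Call:
apply_moves([
  [[0, 0, 0], [0, 0, 0.0003], 0.01],
  [[0, 0, 0], [0, 0, 0], 0.01],
])

```text
time: 24.48
tcp_pos: [477.1, -305.9, 105.9]
tcp_rot: [180.0, -0.0, -7.0]
contact_force: [-0.8, 1.5, 4.0]
finger_gap: 0.295
grasp_force: 60.0
```

Call:
apply_moves([
  [[0, 0, 0], [0, 0, 0], 0.03],
  [[0, 0, 0], [0, 0, 0], 0.04],
  [[0, 0, 0], [0, 0, 0], 0.06],
  [[0, 0, 0], [0, 0, 0], 0.06],
  [[0, 0, 0], [0, 0, 0], 0.06],
  [[0, 0, 0], [0, 0, 0], 0.06],
])

```text
time: 24.98
tcp_pos: [477.0, -305.8, 105.4]
tcp_rot: [-180.0, 0.0, -7.0]
contact_force: [-0.0, -0.2, -0.1]
finger_gap: 0.701
grasp_force: 0.0
```

Call:
apply_moves([
  [[0, 0, 0], [0, 0, -0.02], 0.06],
  [[0, 0, 0], [0, 0, -0.035], 0.06],
  [[0, 0, 0], [0, 0, -0.035], 0.06],
  [[0, 0, 0], [0, 0, -0.035], 0.06],
  [[0, 0, 0], [0, 0, -0.015], 0.06],
  [[0, 0, 0], [0, 0, 0], 0.06],
])

```text
time: 25.48
tcp_pos: [477.9, -306.6, 249.6]
tcp_rot: [179.7, -0.3, -7.0]
contact_force: [0.4, -0.7, -0.5]
finger_gap: 0.705
grasp_force: 0.0
```

```bash
python3 - <<'E'
from h import *
st(); M,i,d=wsnap('w7'); P=pts("wrist",d,M); z=P[...,2]; near=(np.hypot(P[...,0]-478,P[...,1]+304)<60)
for nm,m in (('handle',near&(z>125)&(z<145)),('stand',near&(z>64)&(z<76))):
    q=P[m]; print(nm,len(q),np.median(q,0).round(1),cv2.minAreaRect(q[:,:2].astype(np.float32)))
# block & rails from w5 and w4
for w in ('w5','w3'):
    f=np.load(w+'.npz'); K,_,m=cam("wrist"); P=pts("wrist",f['d'],(K,f['P'],m)); z=P[...,2]
    near=(np.hypot(P[...,0]-570,P[...,1]-5)<110)
    k=near&(z>60)&(z<72)&(P[...,0]<545); q=P[k]; print(w,'post',len(q),np.median(q,0) if len(q) else 0, cv2.minAreaRect(q[:,:2].astype(np.float32)) if len(q)>5 else '')
    q=P[near&(z>23.5)&(z<30)][:,:2].astype(np.float32); print('blocktop',len(q),cv2.minAreaRect(q) if len(q) else '')
f=np.load('w3.npz'); 
E
```

```text
{'time': 25.483, 'tcp_pos': [477.937, -306.634, 249.641], 'tcp_rot': [179.742, -0.336, -6.96], 'contact_force': [0.439, -0.724, -0.472], 'torque': [0.048, 0.022, -0.046], 'finger_gap': 0.705, 'grasp_force': 0.0}
handle 1363 [ 478.8 -306.7  136. ] ((476.7829284667969, -306.5970153808594), (25.94903564453125, 25.96913719177246), 82.98194122314453)
stand 2906 [ 488.7 -306.1   71. ] ((476.4800109863281, -305.2191162109375), (60.43330001831055, 60.166282653808594), 1.7514036893844604)
w5 post 314 [519.86893644  25.64946269  66.91492733] ((519.6991577148438, 25.306358337402344), (14.096320152282715, 14.0745849609375), 76.265625)
blocktop 3251 ((588.1929931640625, 22.460243225097656), (107.18679809570312, 153.97149658203125), 56.921566009521484)
w3 post 310 [520.93432128  25.75126733  66.86090784] ((519.6126098632812, 25.404399871826172), (14.319402694702148, 14.494048118591309), 73.73966217041016)
blocktop 3483 ((573.7942504882812, -9.445446014404297), (68.31133270263672, 152.312255859375), 74.52108764648438)
```

Call:
apply_moves([
  [[0, 0, 4], [0, 0, 0], 0.06],
  [[0, 0, 4], [0, 0, 0], 0.06],
  [[0, 0, 0], [-0.0025, -0.018, 0], 0.06],
  [[0, 0, 0], [-0.0045, -0.032, 0], 0.06],
  [[0, 0, 0], [-0.0052, -0.0375, 0], 0.06],
  [[0, 0, 0], [-0.0052, -0.0375, 0], 0.06],
  [[0, 0, 0], [-0.0052, -0.0375, 0], 0.06],
  [[0, 0, 0], [-0.0052, -0.0375, 0], 0.06],
])

```text
time: 26.2
tcp_pos: [501.2, -103.5, 243.8]
tcp_rot: [-180.0, 0.2, -15.0]
contact_force: [0.6, -0.6, 0.5]
finger_gap: 0.701
grasp_force: 0.0
```

Call:
apply_moves([
  [[0, 0, 0], [-0.0052, -0.0375, 0], 0.06],
  [[0, 0, 0], [-0.0052, -0.0375, 0], 0.06],
  [[0, 0, 0], [-0.0044, -0.032, 0], 0.06],
  [[0, 0, 0], [-0.003, -0.0245, 0], 0.06],
  [[0, 0, 0], [0, 0, 0.03], 0.06],
  [[0, 0, 0], [0, 0, 0.03], 0.06],
  [[0, 0, 0], [0, 0, 0], 0.06],
  [[0, 0, 0], [0, 0, 0], 0.06],
])

```text
time: 26.87
tcp_pos: [517.7, 26.3, 184.1]
tcp_rot: [180.0, 0.3, -15.0]
contact_force: [0.9, -0.7, -0.0]
finger_gap: 0.704
grasp_force: 0.0
```

```bash
python3 - <<'E'
from h import *
st(); M,i,d=wsnap('w8'); T=tool(); P=pts("wrist",d,M); z=P[...,2]
k=(np.hypot(P[...,0]-519.6,P[...,1]-25.4)<25)&(z>58)&(z<72); q=P[k]; R_=cv2.minAreaRect(q[:,:2].astype(np.float32)); print(len(q),np.median(q,0),R_)
print('post in tool',(np.linalg.inv(T)@[*R_[0],66,1])[:3].round(1))
cv2.imwrite('pics/w8c.png',cv2.convertScaleAbs(i,alpha=1.6))
E
```

```text
{'time': 26.867, 'tcp_pos': [517.744, 26.294, 184.13], 'tcp_rot': [179.979, 0.253, -14.971], 'contact_force': [0.91, -0.651, -0.046], 'torque': [-0.011, -0.051, 0.009], 'finger_gap': 0.704, 'grasp_force': 0.0}
411 [521.04784215  24.84392744  66.88056554] ((519.9044189453125, 24.88955307006836), (13.740158081054688, 14.448683738708496), 74.7345962524414)
post in tool [  1.6   0.7 119.8]
```

View pics/w8c.png

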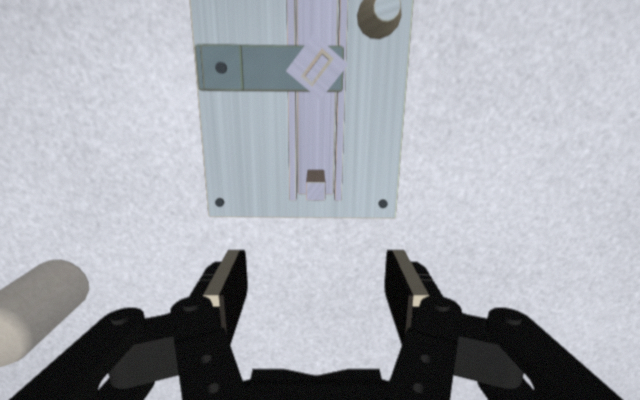

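The wrist view shows the post at about (316,188) on the centre line between the fingers. The slot is at (318,67) in the screw head, and the gel bottle is well clear at left. Next I descend and pinch the post.

Call:
apply_moves([
  [[0, 0, 0], [0.0016, 0.0007, 0.03], 0.06],
  [[0, 0, 0], [0, 0, 0.035], 0.06],
  [[0, 0, 0], [0, 0, 0.035], 0.06],
  [[0, 0, 0], [0, 0, 0.025], 0.06],
  [[0, 0, 0], [0, 0, 0.008], 0.06],
  [[0, 0, 0], [0, 0, 0], 0.06],
  [[0, 0, 0], [0, 0, 0], 0.06],
])

```text
time: 27.5
tcp_pos: [521.2, 24.8, 54.3]
tcp_rot: [-180.0, -0.2, -15.0]
contact_force: [-0.1, 0.1, -0.0]
finger_gap: 0.704
grasp_force: 0.0
```

Call:
apply_moves([
  [[0, 0, 0], [0, 0, 0], 0.04],
  [[0, 0, 0], [0, 0, 0], 0.02],
  [[0, 0, 0], [0, 0, 0], 0.005],
  [[0, 0, 0], [0, 0, 0], 0.005],
  [[0, 0, 0], [0, 0, 0], 0.005],
  [[0, 0, 0], [0, 0, 0], 0.005],
  [[0, 0, 0], [0, 0, 0], 0.005],
  [[0, 0, 0], [0, 0, 0], 0.005],
])

```text
time: 28.17
tcp_pos: [520.4, 25.1, 53.5]
tcp_rot: [-180.0, -0.1, -15.0]
contact_force: [-1.0, 1.0, 6.3]
finger_gap: 0.148
grasp_force: 58.8
```

```bash
python3 - <<'E'
from h import *
st()
E
```

```text
{'time': 28.167, 'tcp_pos': [520.432, 25.124, 53.513], 'tcp_rot': [-179.992, -0.085, -14.955], 'contact_force': [-1.04, 0.952, 6.291], 'torque': [-0.047, 0.157, 0.008], 'finger_gap': 0.148, 'grasp_force': 58.844}
```

Call:
apply_moves([
  [[0, 0, 0], [0, 0, -0.0003], 0.005],
  [[0, 0, 0], [-0.0005, 0, 0], 0.005],
  [[0, 0, 0], [-0.001, 0, 0], 0.005],
])

```text
time: 28.42
tcp_pos: [520.1, 25.1, 53.6]
tcp_rot: [-180.0, -0.3, -15.0]
contact_force: [9.8, -0.3, -1.2]
finger_gap: 0.151
grasp_force: 58.4
```

Call:
apply_moves([
  [[0, 0, 0], [-0.0015, 0, 0], 0.005],
])

```text
time: 28.5
tcp_pos: [519.0, 25.3, 53.5]
tcp_rot: [-180.0, -0.3, -15.0]
contact_force: [9.3, -2.1, -1.1]
finger_gap: 0.155
grasp_force: 58.4
```

Call:
apply_moves([
  [[0, 0, 0], [-0.0015, 0, 0], 0.005],
])

```text
time: 28.58
tcp_pos: [517.6, 25.7, 53.5]
tcp_rot: [-180.0, -0.3, -15.0]
contact_force: [8.9, -1.6, -1.2]
finger_gap: 0.155
grasp_force: 58.4
```

Call:
apply_moves([
  [[0, 0, 0], [-0.0015, 0, 0], 0.005],
])

```text
time: 28.67
tcp_pos: [516.1, 26.0, 53.5]
tcp_rot: [-180.0, -0.3, -15.0]
contact_force: [9.1, -1.7, -1.5]
finger_gap: 0.153
grasp_force: 58.4
```

Call:
apply_moves([
  [[0, 0, 0], [-0.0015, 0, 0], 0.005],
])

```text
time: 28.75
tcp_pos: [514.6, 26.4, 53.5]
tcp_rot: [-180.0, -0.3, -15.0]
contact_force: [9.2, -3.0, -0.5]
finger_gap: 0.149
grasp_force: 58.4
```

Call:
apply_moves([
  [[0, 0, 0], [-0.0015, 0, 0], 0.005],
])

```text
time: 28.83
tcp_pos: [513.2, 26.8, 53.5]
tcp_rot: [-180.0, -0.3, -15.0]
contact_force: [9.8, -2.5, -0.9]
finger_gap: 0.153
grasp_force: 58.4
```

Call:
apply_moves([
  [[0, 0, 0], [-0.0016, 0, 0], 0.005],
  [[0, 0, 0], [-0.0016, 0, 0], 0.005],
  [[0, 0, 0], [-0.0016, 0, 0], 0.005],
  [[0, 0, 0], [-0.0016, 0, 0], 0.005],
  [[0, 0, 0], [-0.0016, 0, 0], 0.005],
  [[0, 0, 0], [-0.0016, 0, 0], 0.005],
  [[0, 0, 0], [-0.0016, 0, 0], 0.005],
])

```text
time: 29.42
tcp_pos: [502.4, 29.7, 53.5]
tcp_rot: [-180.0, -0.3, -15.0]
contact_force: [9.6, -2.2, -0.5]
finger_gap: 0.152
grasp_force: 58.5
```

Call:
apply_moves([
  [[0, 0, 0], [-0.0012, 0, 0], 0.005],
])

```text
time: 29.5
tcp_pos: [501.2, 30.0, 53.5]
tcp_rot: [-180.0, -0.3, -15.0]
contact_force: [8.9, -3.1, -1.4]
finger_gap: 0.146
grasp_force: 58.5
```

Call:
apply_moves([
  [[0, 0, 0], [0, 0, 0], 0.005],
  [[0, 0, 0], [0, 0, 0], 0.02],
  [[0, 0, 0], [0, 0, 0], 0.04],
  [[0, 0, 0], [0, 0, 0], 0.06],
  [[0, 0, 0], [0, 0, 0], 0.06],
  [[0, 0, 0], [0, 0, 0], 0.06],
  [[0, 0, 0], [0, 0, 0], 0.06],
])

```text
time: 30.08
tcp_pos: [499.2, 30.7, 52.7]
tcp_rot: [180.0, 0.0, -15.0]
contact_force: [-0.4, 0.0, -0.5]
finger_gap: 0.706
grasp_force: 0.0
```

```bash
python3 - <<'E'
from h import *
st()
E
```

```text
{'time': 30.083, 'tcp_pos': [499.16, 30.691, 52.726], 'tcp_rot': [180.0, 0.02, -14.966], 'contact_force': [-0.373, 0.029, -0.451], 'torque': [0.011, -0.008, -0.02], 'finger_gap': 0.706, 'grasp_force': 0.0}
```

Released and clear. I lift straight up and check the result.

Call:
apply_moves([
  [[0, 0, 0], [0, 0, -0.015], 0.06],
  [[0, 0, 0], [0, 0, -0.03], 0.06],
  [[0, 0, 0], [0, 0, -0.035], 0.06],
  [[0, 0, 0], [0, 0, -0.035], 0.06],
  [[0, 0, 0], [0, 0, -0.015], 0.06],
  [[0, 0, 0], [0, 0, 0], 0.06],
])

```text
time: 30.58
tcp_pos: [500.7, 30.5, 186.4]
tcp_rot: [-180.0, -0.4, -15.0]
contact_force: [0.4, 0.5, -0.6]
finger_gap: 0.706
grasp_force: 0.0
```

```bash
python3 - <<'E'
from h import *
st(); M,i,d=wsnap('w9'); P=pts("wrist",d,M); z=P[...,2]
k=(np.hypot(P[...,0]-500,P[...,1]-30)<25)&(z>58)&(z<72); q=P[k]; R_=cv2.minAreaRect(q[:,:2].astype(np.float32)); print(len(q),R_,'slid',np.hypot(R_[0][0]-519.75,R_[0][1]-25.2))
i,d=viewer.get_image("scene"); P=pts("scene",d); z=P[...,2]; k=(np.hypot(P[...,0]-478,P[...,1]+305)<40)&(z>125)&(z<145); q=P[k]; print('handle',len(q),cv2.minAreaRect(q[:,:2].astype(np.float32)))
E
```

```text
{'time': 30.583, 'tcp_pos': [500.69, 30.474, 186.436], 'tcp_rot': [-179.965, -0.39, -14.958], 'contact_force': [0.421, 0.532, -0.632], 'torque': [-0.023, 0.034, 0.005], 'finger_gap': 0.706, 'grasp_force': 0.0}
410 ((500.3517150878906, 29.387441635131836), (13.327385902404785, 14.673523902893066), 75.04531860351562) slid 19.845103299781684
handle 134 ((477.3580322265625, -306.55914306640625), (27.18758201599121, 27.381227493286133), 86.24749755859375)
```

The block slid 19.8 mm under a steady drag of about 9.5 N, and the driver stands upright in its stand, so I hand in the job.

```bash
python3 -c "
from h import *
print(ticket.sign_off())"
```

```text
the job is handed in; nothing more can be done
None
```

Handed in at about 31 s: the stop screw is set with the foot pressing an estimated 6–9 N (inferred from turning torque and drag, not measured directly; I overshot once, backed off and re-approached), the driver is back upright in its stand, and the block was slid 19.8 mm toward the robot at about 9.5 N drag and released.

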